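# Clear up after a staining run

### The arm

A 6-joint arm with a two-finger parallel gripper is mounted at the origin on the work surface. World frame = base frame: x ahead of the robot, y to its left, z up, the work surface at z = 0. Lengths are in m, angles in rad, forces in N, time in s.
With the tool pointing down it reaches from about 0.25 to 0.725 m from the base axis. Payload 9.7 kg.
Tool frame: the origin (TCP) lies at the very end of the fingers, on their centre line; the grasp point (between the pads) lies 19 mm behind it (bot.grip_depth is the distance from the TCP to the grasp point, in m); x points along the fingers, y is the direction in which the jaws open and shut, and the axes are right-handed (so a half turn about x gives the same grasp; the last joint's range is limited). The gripper opens to 85 mm and grips with 20 to 120 N. Pads are 22 mm wide; open, the fingers measure 114 mm over their backs; the gripper's body (76 mm by 85 mm) begins 54 mm behind the grasp point. The pads swing forward as they close: fully open they stand 13 mm farther back than shut.
Start: joints at [-1.283, 0.087, 0.176, 1.66, 0, 1.571], TCP at [0.156, -0.527, 0.231] pointing down, gripper open.
Joint ranges: [-3.13, 3.13], [-0.85, 1.81], [-1.15, 1.24], [-2.2, 2.28], [-1.44, 1.52], [-3.14, 3.14]. Speed limits (rad/s): [2.22, 2.22, 2.57, 3.14, 3.14, 3.14].

### API

Orientations are given as [roll, pitch, yaw] about the fixed x, y, z axes, in that order (R = Rz(yaw) Ry(pitch) Rx(roll)).
In Python, from rig import bot gives the robot as it stands.
- The arm moves only by the shell command python3 -m creep 'ROWS' [OPENING]. ROWS is text: rows parted by semicolons, each of 4 numbers parted by spaces: the shift along the tool's x, y, z in mm, then the turn about the tool's x in degrees. A call has 1 to 5 rows; each row shifts and turns the commanded pose from where the row before left it, along the tool's axes as they then stand; what a row does not reach is not made up. A row lasts 1/8 s, in which the tool goes at most 62.5 mm and 10.7 degrees, less where a joint would pass 70% of its speed; a pose out of reach is approached as far as the arm can. A call is refused whole if a number of a shift passes 62.5 or a number of a turn 10.7, either way. A call with a gripper value outside its range is refused whole. OPENING is the opening, from 0 (shut) to 1 (fully open), set as the call begins (- or left out, the last holds). The fingers move at their own pace and stop on an object; the grip force is fixed at half the most. Time passes only in rows, so rows that do not move let the fingers close. It gives the time, the measured TCP pose, the force and the opening at its end, in the units of the state.
- bot.get_obs(): the state, without advancing time (a new reading comes with each control period).
- bot.get_image(name): name is "scene" or "side" or "wrist"; returns the picture (384x512x3 uint8, red, green, blue); there is no depth.
- bot.camera_model(name): a dict with "camera_matrix" (3x3 intrinsics, pixels), "k1" (the pictures are not rectified: a ray, as slopes to the right and down, at radius r is drawn at 1 + k1 r^2 times it, then the intrinsics apply), "rvec" (rotation vector, rad) and "tvec" (3), from world to camera coordinates, as OpenCV has them. Camera axes: x right, y down, z forward; pixel columns grow to the right and rows downward; lengths in m; the calibration is good to about 2 mm. A picture is of the moment at which its call begins: read the wrist's pose just before it. camera_model takes no time and is no camera call; for the wrist camera it gives the pose at the moment of the call.
- bot.sign_off(): hands the job in, once; it reports no verdict.
The state is a dict: "t": time; "qpos": joint angles; "qd": joint speeds; "joint_torque": joint torques, N m; "position": TCP position; "ee_rot": TCP orientation; "wrist_force": force on the tool from outside, world axes, zero at the start; "moment": the same for the moment, N m; "gripper_width": opening from 0.0 (shut) to 1.0 (fully open).
Only numpy, scipy, OpenCV 4.12 (cv2) and the standard library are available. Lean on these libraries where they do the work, as an engineer would, in place of code of your own. Each camera call takes 0.05 s, during which the arm holds its last target.

### The job

The staining run is over: lift every slide rack up off the drip stand and stand it upright and wholly on the dryer's dark warming plate, and once they are all there press the green start button fully in. Move all the amber glass jars with yellow lids from the turntable to the blue drain mat, each standing upright and wholly on it, before or after. The glass is thin, so hold the jars with a light grip and set the jars and racks down softly; keep the racks upright and leave the reagent bottle on the turntable and everything else where it is.

Things in the scene. Friction and masses are not known exactly. Their poses are not given: they have to be found in the camera images.
- rack0: slide rack, may be absent: frame 34 (x) x 60 (y) x 66 tall, 0.2 kg; uprights at y +-27.5, 8 mm crossbar along y, centre 115 up; on it a blue grip block 14 (x) x 30 (y), 117 to 153 up: pinch it from above across x. Origin: underside centre, z up. Starts hung by the bar on the stand, bottom 79 mm up, axes as the stand's, can swing. Breaks if set on the dryer with over 60 N or tipped.
- rack1: slide rack, may be absent: frame 34 (x) x 60 (y) x 66 tall, 0.2 kg; uprights at y +-27.5, 8 mm crossbar along y, centre 115 up; on it a blue grip block 14 (x) x 30 (y), 117 to 153 up: pinch it from above across x. Origin: underside centre, z up. Starts hung by the bar on the stand, bottom 79 mm up, axes as the stand's, can swing. Breaks if set on the dryer with over 60 N or tipped.
- rack2: slide rack, may be absent: frame 34 (x) x 60 (y) x 66 tall, 0.2 kg; uprights at y +-27.5, 8 mm crossbar along y, centre 115 up; on it a blue grip block 14 (x) x 30 (y), 117 to 153 up: pinch it from above across x. Origin: underside centre, z up. Starts hung by the bar on the stand, bottom 79 mm up, axes as the stand's, can swing. Breaks if set on the dryer with over 60 N or tipped.
- jar0: amber glass jar, may be absent: 60 mm across, 58 tall, heavy foot, yellow lid 52 across on top (68 in all), closed, 0.16 kg. Origin: underside centre, z up. Starts on the turntable. Thin glass: cracks if the finger forces on it sum to over 80 N (40 N each finger), or if it meets the mat with over 60 N; a 20 to 25 N grip holds it.
- jar1: amber glass jar, may be absent: 60 mm across, 58 tall, heavy foot, yellow lid 52 across on top (68 in all), closed, 0.16 kg. Origin: underside centre, z up. Starts on the turntable. Thin glass: cracks if the finger forces on it sum to over 80 N (40 N each finger), or if it meets the mat with over 60 N; a 20 to 25 N grip holds it.
- jar2: amber glass jar, may be absent: 60 mm across, 58 tall, heavy foot, yellow lid 52 across on top (68 in all), closed, 0.16 kg. Origin: underside centre, z up. Starts on the turntable. Thin glass: cracks if the finger forces on it sum to over 80 N (40 N each finger), or if it meets the mat with over 60 N; a 20 to 25 N grip holds it.
- jar3: amber glass jar, may be absent: 60 mm across, 58 tall, heavy foot, yellow lid 52 across on top (68 in all), closed, 0.16 kg. Origin: underside centre, z up. Starts on the turntable. Thin glass: cracks if the finger forces on it sum to over 80 N (40 N each finger), or if it meets the mat with over 60 N; a 20 to 25 N grip holds it.
- stand: steel drip stand, fixed: foot 110 x 260 x 12 mm; crossbar at x = 60, top 193 high; three pairs of 6 mm prongs from it to -x (to the robot) at y = -85, 0, 85, 24 apart in a pair, tops 190 above the table, ending at x = -34 in tips turned up to 202. Raise a rack 16 to 35 mm, then draw it off to -x. Origin: at table height, midway in y, below the prongs.
- turntable: round white turntable, fixed foot with a platter 350 mm across that spins freely and without a drive; platter top 38 mm above the table. Origin: on the spin axis at table height.
- platter (a joint): angle of the platter (rad, anticlockwise from above), spins freely
- reagent: clear reagent bottle with blue cap, 52 mm across, 80 mm tall, at the middle of the turntable, where it stays. Origin: centre of the underside.
- dryer: slide dryer, fixed: white box 260 (x) x 180 (y) mm, 46 mm high, a dark steel warming plate on top; front strip towards the robot with the start button. Origin: centre of its underside at table height.
- plate (a point): centre of the dark warming plate of the dryer, on its top, 50 mm above the table; the plate is 190 (x) x 176 (y) mm along this frame's axes; racks stand on it
- start (a joint): travel of the dryer's green start button (m): 0 up, 0.006 fully down; it springs back; full travel takes 5 N
- start_top (a point): top centre of the green start button, 26 mm across, on the dryer's front strip, pressed straight down
- mat: blue drain mat, fixed, 220 x 220 x 4 mm. Origin: centre of its underside at table height; its top is 4 mm up.
- slide_box: bystander: cardboard slide box 35 x 90 x 30 mm; leave it where it is. Origin: centre of the underside.
- dropper: bystander: small bottle with red cap, 36 mm across, 75 mm tall; leave it where it is. Origin: centre of the underside.
- forceps: bystander: steel forceps 120 mm long, 8 mm high; leave it where it is. Origin: centre of the underside.
- timer: bystander: grey timer 60 x 60 x 22 mm; leave it where it is. Origin: centre of the underside.
- cassettes: bystander: stack of white and orange cassettes 45 x 80 x 50 mm; leave it where it is. Origin: centre of the underside.

How it is judged:
On the way, in this order (a step that is already met when the one before it is completed fails the run):
1. every slide rack stands upright on the warming plate, let go (x of rack0 in the frame of plate between -0.085 and 0.085 m and y of rack0 in the frame of plate between -0.075 and 0.075 m and z of rack0 in the frame of plate between -0.006 and 0.006 m and angle between each of rack0, rack1, rack2's own z axis and vertical below 0.12 rad and x of rack1 in the frame of plate between -0.085 and 0.085 m and y of rack1 in the frame of plate between -0.075 and 0.075 m and z of rack1 in the frame of plate between -0.006 and 0.006 m and x of rack2 in the frame of plate between -0.085 and 0.085 m and y of rack2 in the frame of plate between -0.075 and 0.075 m and z of rack2 in the frame of plate between -0.006 and 0.006 m and contact force between the fingers and rack0 below 0.1 N and contact force between the fingers and rack1 below 0.1 N and contact force between the fingers and rack2 below 0.1 N), for 0.3 s.
2. then the start button is pressed fully in (value of joint start above 0.0045 m), for 0.05 s.
At the end, for the whole second after the job is handed in: Every rack stands upright (within 0.12 rad) on the warming plate, its centre within 85 mm (x) and 75 mm (y) of the plate's centre; every jar stands upright (within 0.12 rad) on the drain mat, its centre within 95 mm of the mat's centre along both sides; all at rest and let go (all of step 1 and x of jar0 in the frame of mat between -0.095 and 0.095 m and y of jar0 in the frame of mat between -0.095 and 0.095 m and z of jar0 in the frame of mat between -0.004 and 0.01 m and angle between each of jar0, jar1, jar2, jar3's own z axis and vertical below 0.12 rad and x of jar1 in the frame of mat between -0.095 and 0.095 m and y of jar1 in the frame of mat between -0.095 and 0.095 m and z of jar1 in the frame of mat between -0.004 and 0.01 m and x of jar2 in the frame of mat between -0.095 and 0.095 m and y of jar2 in the frame of mat between -0.095 and 0.095 m and z of jar2 in the frame of mat between -0.004 and 0.01 m and x of jar3 in the frame of mat between -0.095 and 0.095 m and y of jar3 in the frame of mat between -0.095 and 0.095 m and z of jar3 in the frame of mat between -0.004 and 0.01 m and linear speed of each of rack0, rack1, rack2, jar0, jar1, jar2, jar3 below 0.02 m/s and contact force between the fingers and jar0 below 0.1 N and contact force between the fingers and jar1 below 0.1 N and contact force between the fingers and jar2 below 0.1 N and contact force between the fingers and jar3 below 0.1 N); the robot touches nothing.
It fails at once if a glass jar is squeezed with over 80 N (both fingers summed) (contact force between the fingers and jar0 above 80 N or contact force between the fingers and jar1 above 80 N or contact force between the fingers and jar2 above 80 N or contact force between the fingers and jar3 above 80 N).
It fails at once if a jar meets the mat, or a rack the dryer, with over 60 N (contact force between any of jar0, jar1, jar2, jar3 and mat above 60 N or contact force between any of rack0, rack1, rack2 and dryer above 60 N).
It fails at once if a rack is tipped by more than 0.7 rad (angle between any of rack0, rack1, rack2's own z axis and vertical above 0.7 rad).
It fails at once if the reagent bottle is tipped (over 0.4 rad) or moved over 60 mm from the turntable's middle (angle between reagent's own z axis and vertical above 0.4 rad or horizontal distance between reagent and turntable above 0.06 m).
It fails at once if a bystander is moved by more than 30 mm (distance of any of slide_box, dropper, forceps, timer, cassettes from where it was at the start of the episode above 0.03 m).
Of jar0, jar1, jar2, jar3 only 3 to 4 are there at a start; the rules pass over those that are not, and their reading is None.
Of rack0, rack1, rack2 only 2 to 3 are there at a start; the rules pass over those that are not, and their reading is None.
At some moment in a run one of jar0, jar1, jar2, jar3 may be knocked a few centimetres aside while the robot is not near it.
It also fails if it takes over 210 s, if anything falls off the work surface, if the arm or the gripper's body presses on something with over 40 N, if the wrist force passes 120 N, or if a joint passes its speed limit or range.

## Working session

There is one attempt and no reset: what is moved stays moved. The work goes in short steps, Python scripts to look and compute and a shell command to move; the robot and the scene stay as the last step left them, time stands still between calls to the robot, and variables do not carry over. Pictures are saved under pics/ and viewed, and the job is handed in when it is done.

```bash
ls; mkdir -p pics; python3 - <<'E'
from rig import bot
import cv2
o=bot.get_obs();print(o)
for n in ("scene","side","wrist"):
    m=bot.camera_model(n);print(n,m)
    im=bot.get_image(n);cv2.imwrite(f"pics/{n}0.png",im[:,:,::-1])
print(bot.grip_depth)
E
```

```text
pics
{'t': 0.0, 'qpos': array([-1.28301309e+00,  8.74547197e-02,  1.75098008e-01,  1.65975284e+00,
        1.50583918e-05,  1.57079712e+00]), 'qd': array([-0.00148929,  0.00049016, -0.00093134,  0.0020043 ,  0.00157457,
        0.00061785]), 'joint_torque': array([-1.48593572e-03, -5.20389104e+01,  4.64805079e+01,  1.62099773e-02,
       -1.54245777e-05, -1.29853274e-05]), 'position': array([ 0.15604613, -0.52716739,  0.23056745]), 'ee_rot': array([-1.58226178,  1.56948302,  1.8471133 ]), 'wrist_force': array([-0.90520495,  0.10411545,  0.10323732]), 'moment': array([-0.00615853,  0.03601993,  0.03339473]), 'gripper_width': 1.0007431654128232}
scene {'camera_matrix': array([[484.47303625,   0.        , 263.12818016],
       [  0.        , 484.47303625, 192.21986881],
       [  0.        ,   0.        ,   1.        ]]), 'k1': -0.13925201892654684, 'rvec': array([ 0.89597145,  2.59223003, -0.9942839 ]), 'tvec': array([ 0.44608614, -0.23518041,  2.2267696 ])}
side {'camera_matrix': array([[348.45223162,   0.        , 249.6078192 ],
       [  0.        , 348.45223162, 188.37663175],
       [  0.        ,   0.        ,   1.        ]]), 'k1': -0.02715135487478563, 'rvec': array([ 2.32985219, -0.35091689,  0.17210949]), 'tvec': array([-0.5441856 ,  0.19509992,  0.95657009])}
wrist {'camera_matrix': array([[277.82456657,   0.        , 249.73372922],
       [  0.        , 277.82456657, 196.95650123],
       [  0.        ,   0.        ,   1.        ]]), 'k1': -0.04982627799404597, 'rvec': array([-2.33910692,  1.74565944,  0.23657889]), 'tvec': array([-0.54981032, -0.03481475,  0.37813846])}
0.0187
```

View pics/scene0.png

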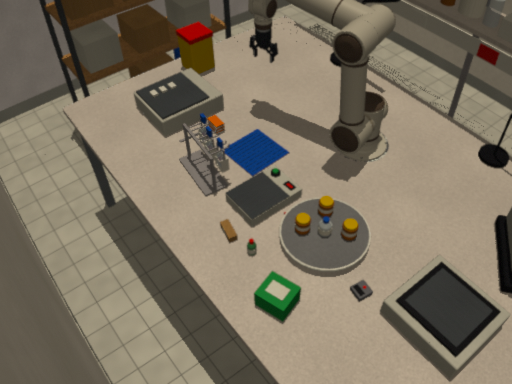

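View pics/side0.png

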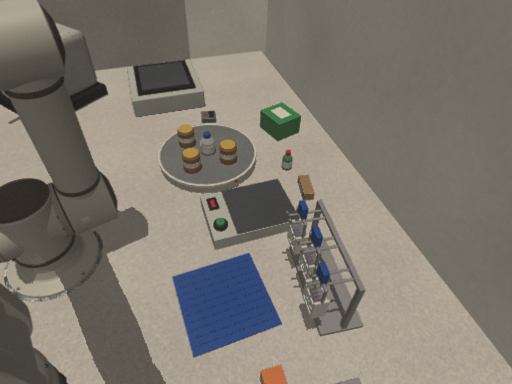

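View pics/wrist0.png

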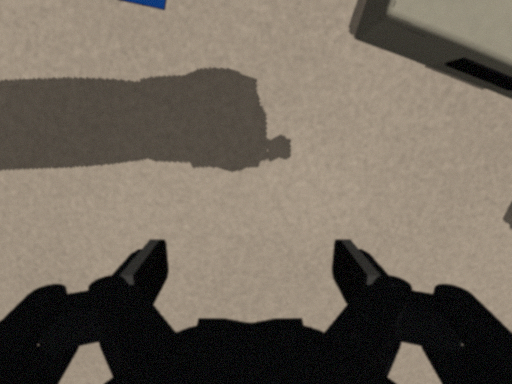

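The scene picture shows the turntable near (325,233) with three jars at (303,222), (326,204) and (350,228). The dryer is at (264,195), the mat at (256,152), and the stand with three blue grip blocks at (207,130). The side picture shows the same things, with blocks at (303,209), (316,237) and (322,272).

```bash
cat > h.py <<'E'
import numpy as np, cv2, time
from rig import bot
def model(n): 
    m=bot.camera_model(n); R=cv2.Rodrigues(np.array(m['rvec']))[0]; return m,R,np.array(m['tvec']).ravel()
def ray(m3,uv):
    m,R,t=m3
    p=cv2.undistortPoints(np.array(uv,float).reshape(-1,1,2),m['camera_matrix'],np.array([m['k1'],0,0,0.])).reshape(-1,2)
    d=np.c_[p,np.ones(len(p))]@R
    return -R.T@t,d
def plane(m3,uv,z):
    o,d=ray(m3,uv); return o+d*((z-o[2])/d[:,2])[:,None]
def proj(m3,P):
    m,R,t=m3
    return cv2.projectPoints(np.array(P,float).reshape(-1,1,3),R,t,m['camera_matrix'],np.array([m['k1'],0,0,0.]))[0].reshape(-1,2)
def tri(ms,uvs):
    A=np.zeros((3,3));b=np.zeros(3)
    for m3,uv in zip(ms,uvs):
        o,d=ray(m3,[uv]);d=d[0]/np.linalg.norm(d[0]);M=np.eye(3)-np.outer(d,d);A+=M;b+=M@o
    return np.linalg.solve(A,b)
def mask(im,lo,hi):
    return cv2.inRange(cv2.cvtColor(im,cv2.COLOR_RGB2HSV),lo,hi)
def blobs(mk,amin=10):
    n,l,s,c=cv2.connectedComponentsWithStats(mk)
    return [(c[i].round(1),s[i]) for i in range(1,n) if s[i][4]>=amin]
E
python3 - <<'E'
from h import *
ims={n:cv2.imread(f"pics/{n}0.png")[:,:,::-1].copy() for n in("scene","side")}
for n,im in ims.items():
    print(n)
    print(' blue',[(c,list(s)) for c,s in blobs(mask(im,(105,150,60),(125,255,255)))])
    print(' amber',[(c,list(s)) for c,s in blobs(mask(im,(15,120,90),(30,255,255)))])
    print(' green',[(c,list(s)) for c,s in blobs(mask(im,(50,100,30),(90,255,255)))])
cv2.imwrite('pics/sc1.png',cv2.resize(cv2.imread('pics/scene0.png')[90:290,150:400],None,fx=3.1,fy=3,interpolation=2))
cv2.imwrite('pics/si1.png',cv2.resize(cv2.imread('pics/side0.png')[110:360,140:380],None,fx=2.4,fy=2.4,interpolation=2))
E
```

```text
scene
 blue [(array([202.2, 115.4]), [np.int32(200), np.int32(113), np.int32(5), np.int32(6), np.int32(18)]), (array([208.2, 128.6]), [np.int32(206), np.int32(126), np.int32(5), np.int32(6), np.int32(19)]), (array([254.9, 151.7]), [np.int32(225), np.int32(130), np.int32(63), np.int32(45), np.int32(1520)]), (array([219.2, 140.5]), [np.int32(218), np.int32(138), np.int32(4), np.int32(5), np.int32(13)]), (array([325.7, 219.2]), [np.int32(323), np.int32(217), np.int32(6), np.int32(6), np.int32(29)])]
 amber [(array([49.7,  3.9]), [np.int32(46), np.int32(2), np.int32(9), np.int32(5), np.int32(25)]), (array([217.2,  19.6]), [np.int32(210), np.int32(14), np.int32(15), np.int32(12), np.int32(51)]), (array([119.1,  34.8]), [np.int32(118), np.int32(33), np.int32(3), np.int32(4), np.int32(10)]), (array([66. , 55.8]), [np.int32(62), np.int32(54), np.int32(9), np.int32(5), np.int32(24)]), (array([326.2, 201.3]), [np.int32(319), np.int32(196), np.int32(15), np.int32(12), np.int32(144)]), (array([302.7, 218.5]), [np.int32(295), np.int32(212), np.int32(16), np.int32(14), np.int32(163)]), (array([350
[... 1009 characters left out ...]
0.9, 334.7]), [np.int32(208), np.int32(319), np.int32(69), np.int32(31), np.int32(319)]), (array([190. , 335.1]), [np.int32(188), np.int32(329), np.int32(5), np.int32(12), np.int32(17)])]
 amber [(array([184.9, 129.3]), [np.int32(178), np.int32(124), np.int32(15), np.int32(11), np.int32(122)]), (array([227.4, 145. ]), [np.int32(220), np.int32(140), np.int32(16), np.int32(11), np.int32(145)]), (array([190.3, 153.2]), [np.int32(183), np.int32(147), np.int32(16), np.int32(13), np.int32(159)])]
 green [(array([280.2, 113.9]), [np.int32(262), np.int32(103), np.int32(38), np.int32(22), np.int32(283)]), (array([220.1, 221.3]), [np.int32(216), np.int32(219), np.int32(9), np.int32(6), np.int32(43)])]
```

View pics/sc1.png

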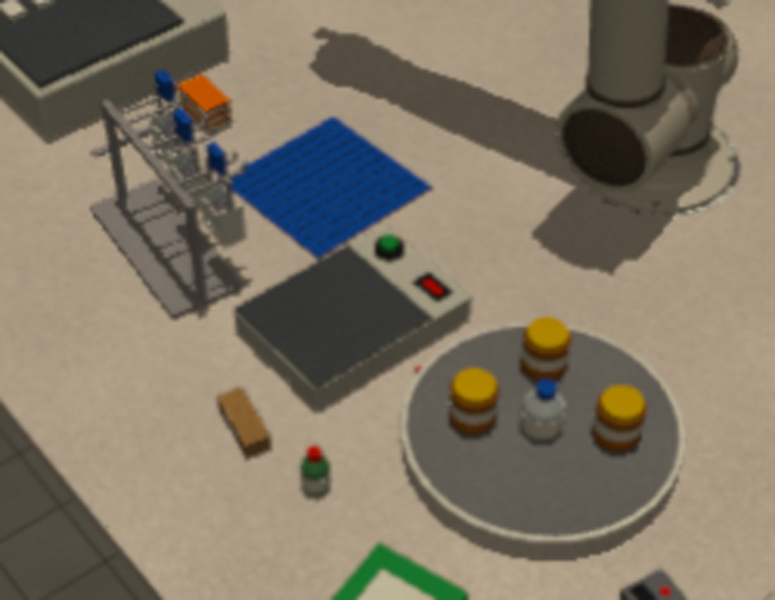

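View pics/si1.png

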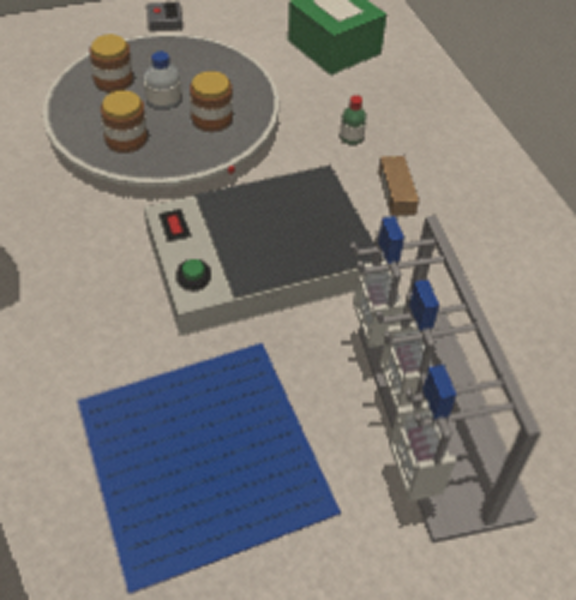

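The crops confirm three racks and three jars. The plate corners in the side crop are at (197,200), (331,168) and (233,293), and the stand's crossbar runs from (431,218) to (532,432).

```bash
python3 - <<'E'
from h import *
np.set_printoptions(precision=4,suppress=True)
S=model("scene");D=model("side")
si=lambda x,y:(x/2.4+140,y/2.4+110)
sc=lambda x,y:(x/3.1+150,y/3+90)
im=cv2.imread("pics/side0.png")[:,:,::-1].copy(); ic=cv2.imread("pics/scene0.png")[:,:,::-1].copy()
for n,i,M in(("side",im,D),("scene",ic,S)):
    mk=cv2.morphologyEx(mask(i,(105,130,40),(125,255,255)),cv2.MORPH_CLOSE,np.ones((5,5)))
    c=max(cv2.findContours(mk,0,1)[0],key=cv2.contourArea)
    w=plane(M,c.reshape(-1,2),.004)[:,:2]
    print(n,'mat',cv2.minAreaRect((w*1000).astype(np.float32)))
print('plate side',plane(D,[si(197,200),si(331,168),si(233,293),si(372,240)],.05))
print('plate scene',plane(S,[sc(347,249),sc(426,312),sc(317,388),sc(237,314)],.05))
print('box side',plane(D,[si(148,207),si(182,312)],.046))
print('box scene',plane(S,[sc(387,232),sc(470,297),sc(318,393)],.046))
print('btn',plane(D,[(220.1,221.3)],.05),plane(S,[(275,170.9)],.05),tri([S,D],[(275,170.9),(220.1,221.3)]))
sj=[(326.2,201.3),(302.7,218.5),(350.4,224.2)];dj=[(190.3,153.2),(227.4,145),(184.9,129.3)]
for a,b in zip(sj,dj): print('jar',tri([S,D],[a,b]),plane(S,[a],.102)[0],plane(D,[b],.102)[0])
sb=[(219.2,140.5),(208.2,128.6),(202.2,115.4)];db=[(303.3,205.3),(317,231.9),(323.7,268.7)]
for a,b in zip(sb,db): print('blk',tri([S,D],[a,b]),plane(S,[a],.214)[0],plane(D,[b],.214)[0])
print('xbar side',plane(D,[si(431,218),si(532,432)],.193)); print('xbar sc',plane(S,[sc(107,103),sc(197,207)],.193))
print('foot sc',plane(S,[sc(92,208),sc(175,318)],.012), 'foot side',plane(D,[si(434,540),si(535,518)],.012))
print('reagent',tri([S,D],[(325.7,219.2),(si(161,61))]),plane(S,[(325.7,219.2)],.115))
E
```

```text
side mat ((422.4832763671875, -254.5990753173828), (215.2689971923828, 216.93385314941406), 3.6653146743774414)
scene mat ((422.041015625, -246.69021606445312), (215.26876831054688, 214.4911346435547), 3.7522966861724854)
plate side [[ 0.5012  0.0655  0.05  ]
 [ 0.6892  0.0729  0.05  ]
 [ 0.5036 -0.0936  0.05  ]
 [ 0.6915 -0.0635  0.05  ]]
plate scene [[ 0.5082 -0.081   0.05  ]
 [ 0.5     0.0754  0.05  ]
 [ 0.6894  0.0915  0.05  ]
 [ 0.6944 -0.0741  0.05  ]]
box side [[ 0.4386  0.075   0.046 ]
 [ 0.4409 -0.1002  0.046 ]]
box scene [[ 0.4425 -0.0765  0.046 ]
 [ 0.4349  0.0878  0.046 ]
 [ 0.6915  0.0962  0.046 ]]
btn [[ 0.4678 -0.042   0.05  ]] [[ 0.4577 -0.0566  0.05  ]] [ 0.4651 -0.0494  0.0599]
jar [0.4365 0.2285 0.0979] [0.4382 0.231  0.102 ] [0.4367 0.2227 0.102 ]
jar [0.5638 0.2363 0.0986] [0.5641 0.2386 0.102 ] [0.5639 0.2309 0.102 ]
jar [0.4429 0.3666 0.0984] [0.444  0.3686 0.102 ] [0.4433 0.3603 0.102 ]
blk [ 0.6346 -0.1934  0.2244] [ 0.6269 -0.2023  0.214 ] [ 0.6415 -0.1861  0.214 ]
blk [ 0.6302 -0.2771  0.2278] [ 0.6212 -0.2904  0.214 ] [ 0.6382 -0.2685  0.214 ]
blk [ 0.6031 -0.3644  0.227 ] [ 0.594  -0.3776  0.214 ] [ 0.6105 -0.3585  0.214 ]
xbar side [[ 0.6972 -0.1668  0.193 ]
 [ 0.671  -0.4149  0.193 ]]
xbar sc [[ 0.6719 -0.3981  0.193 ]
 [ 0.6928 -0.1478  0.193 ]]
foot sc [[ 0.72   -0.4045  0.012 ]
 [ 0.7461 -0.1486  0.012 ]] foot side [[ 0.6143 -0.4134  0.012 ]
 [ 0.7204 -0.4237  0.012 ]]
reagent [0.5065 0.297  0.1082] [[0.5074 0.3012 0.115 ]]
```

```bash
cat >> h.py <<'E'
from scipy.spatial.transform import Rotation as Ro
def tool():
    o=bot.get_obs(); return np.array(o['position']),Ro.from_euler('xyz',o['ee_rot']).as_matrix(),o
def yawof(R): # direction of tool y in world, deg
    return np.degrees(np.arctan2(R[1,1],R[0,1]))
def delta(target,yaw=None):
    p,R,o=tool()
    y=yawof(R); a=None
    if yaw is not None:
        a=(y-yaw+90)%180-90   # tool x down: + turn lowers yaw
    d=R.T@(np.array(target)-p)*1000
    # shift in axes after the turn
    if a is not None:
        R2=R@Ro.from_euler('x',a,degrees=True).as_matrix(); d2=R2.T@(np.array(target)-p)*1000
    else: d2=None
    print('t',round(o['t'],2),'p',p.round(4),'yaw',round(y,1),'toolx',R[:,0].round(3),'F',np.round(o['wrist_force'],1),'w',round(o['gripper_width'],3))
    print(' turn',a,'shift now',d.round(1),'shift after turn',None if d2 is None else d2.round(1))
E
python3 - <<'E'
from h import *
delta([.60,-.28,.33],-6)
p,R,o=tool();print(R.round(3)); m,Rc,t=model("wrist");print((-Rc.T@t).round(3),Rc.round(2), (R.T@((-Rc.T@t)-p)).round(4))
E
```

```text
t 0.15 p [ 0.1561 -0.5272  0.2307] yaw -73.5 toolx [-0.     0.001 -1.   ] F [ 0.2 -0.3 -0.1] w 1.0
 turn -67.51161194191955 shift now [ -99.1 -111.1 -495.8] shift after turn [ -99.1  415.6 -292.3]
[[-0.     0.284 -0.959]
 [ 0.001 -0.959 -0.284]
 [-1.    -0.001 -0.   ]]
[ 0.22  -0.509  0.373] [[ 0.28 -0.96 -0.  ]
 [-0.92 -0.27  0.26]
 [-0.25 -0.07 -0.96]] [-0.1425  0.0003 -0.0667]
```

```bash
python3 -m creep '-24 0 0 -10; -24 0 0 -10; -24 0 0 -10; -24 0 0 -10; -24 0 0 -10' 1; python3 -m creep '0 0 0 -8; 0 0 0 -9.5;0 0 0 0'; python3 -c "
from h import *
delta([.60,-.28,.35],-6)"
```

```text
t: 0.78
position: [0.1561, -0.5273, 0.3518]
ee_rot: [-2.51, 1.57, 1.798]
wrist_force: [0.2, -0.3, 0.7]
gripper_width: 1.0
t: 1.15
position: [0.1561, -0.5274, 0.351]
ee_rot: [-2.76, 1.57, 1.846]
wrist_force: [0.5, 0.1, 0.0]
gripper_width: 1.003
t 1.15 p [ 0.1561 -0.5274  0.351 ] yaw -6.1 toolx [-0.  0. -1.] F [0.5 0.1 0. ] w 1.003
 turn -0.07223023358355363 shift now [   1.1  415.2 -292.9] shift after turn [   1.1  415.6 -292.4]
```

```bash
python3 -m creep '0 46 -32 0;0 46 -32 0;0 46 -32 0;0 46 -32 0;0 46 -32 0' ; python3 -m creep '0 46 -32 0;0 46 -32 0;0 46 -32 0;0 46 -32 0; 0 0 0 0'; python3 - <<'E'
from h import *
delta([.60,-.28,.35],-6)
m=model("wrist")
im=bot.get_image("wrist");cv2.imwrite("pics/w1.png",im[:,:,::-1])
import pickle;pickle.dump(m,open("w1.pkl","wb"))
E
```

```text
t: 1.78
position: [0.403, -0.3912, 0.3512]
ee_rot: [-0.144, 1.571, -1.825]
wrist_force: [-0.1, -1.6, -0.1]
gripper_width: 1.003
t: 2.4
position: [0.6014, -0.2821, 0.3476]
ee_rot: [-2.006, 1.566, 2.602]
wrist_force: [-0.2, 0.5, 0.4]
gripper_width: 0.999
t 2.4 p [ 0.6014 -0.2821  0.3476] yaw -6.0 toolx [-0.004  0.002 -1.   ] F [-0.2  0.5  0.4] w 0.999
 turn -0.019736233804394487 shift now [-2.4 -1.6 -2. ] shift after turn [-2.4 -1.6 -2. ]
```

View pics/w1.png

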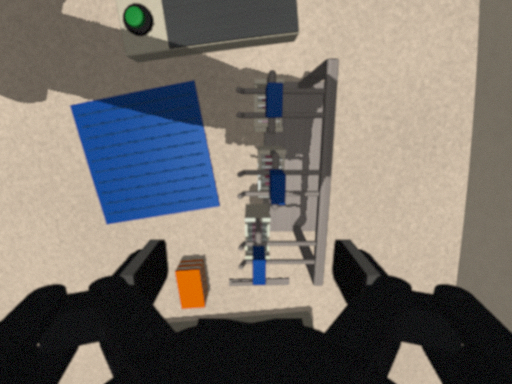

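The wrist view shows blocks at (274,99), (278,187) and (259,265), the crossbar from (332,62) to (319,283), the mat from (73,83) to (218,220), and the button at (138,18). I'll measure from it.

```bash
python3 - <<'E'
from h import *
import pickle
np.set_printoptions(precision=4,suppress=True)
M=pickle.load(open("w1.pkl","rb"));im=cv2.imread("pics/w1.png")
rgb=im[:,:,::-1].copy()
for c,s in blobs(mask(rgb,(105,130,60),(125,255,255)),60):
    print(c,list(map(int,s)))
    if s[4]<2000:
        print('  block@.214',plane(M,[c],.214)[0],'@.232 corners',plane(M,[(s[0],s[1]),(s[0]+s[2],s[1]+s[3])],.232)[:,:2].ravel())
mk=cv2.morphologyEx(mask(rgb,(105,130,40),(125,255,255)),cv2.MORPH_CLOSE,np.ones((5,5)))
c=max(cv2.findContours(mk,0,1)[0],key=cv2.contourArea)
print('mat',cv2.minAreaRect((plane(M,c.reshape(-1,2),.004)[:,:2]*1000).astype(np.float32)))
print('bar',plane(M,[(334,62),(320,283)],.193))
print('btn',plane(M,[(135,15)],.056))
print('box edge',plane(M,[(133,53),(297,34)],.046))
print('prongtips',plane(M,[(240,90),(240,115),(242,173),(242,193),(243,243),(243,262)],.198)[:,:2])
cv2.imwrite("pics/w1z.png",cv2.resize(im[55:295,210:350],None,fx=4,fy=2.5,interpolation=0)[:600])
cv2.imwrite("pics/w1z.png",cv2.resize(im[60:290,190:350],None,fx=2.6,fy=2.6,interpolation=2))
E
```

```text
[147.3 152.4] [72, 81, 147, 142, 14872]
[273.8  99.6] [266, 83, 17, 35, 519]
  block@.214 [ 0.6325 -0.1983  0.214 ] @.232 corners [ 0.6254 -0.185   0.6378 -0.2161]
[277.4 187.3] [270, 170, 15, 35, 438]
  block@.214 [ 0.629  -0.2836  0.214 ] @.232 corners [ 0.6221 -0.2619  0.6337 -0.2976]
[258.7 267.2] [253, 247, 13, 37, 362]
  block@.214 [ 0.6014 -0.3722  0.214 ] @.232 corners [ 0.5983 -0.3387  0.6077 -0.3827]
mat ((419.80755615234375, -255.43881225585938), (217.24008178710938, 216.86312866210938), 3.691230535507202)
bar [[ 0.6969 -0.1671  0.193 ]
 [ 0.6731 -0.4134  0.193 ]]
btn [[ 0.4609 -0.0512  0.056 ]]
box edge [[ 0.4449 -0.0979  0.046 ]
 [ 0.6882 -0.0993  0.046 ]]
prongtips [[ 0.6012 -0.1847]
 [ 0.5985 -0.2086]
 [ 0.5939 -0.268 ]
 [ 0.5915 -0.2899]
 [ 0.586  -0.3486]
 [ 0.5833 -0.3726]]
```

View pics/w1z.png

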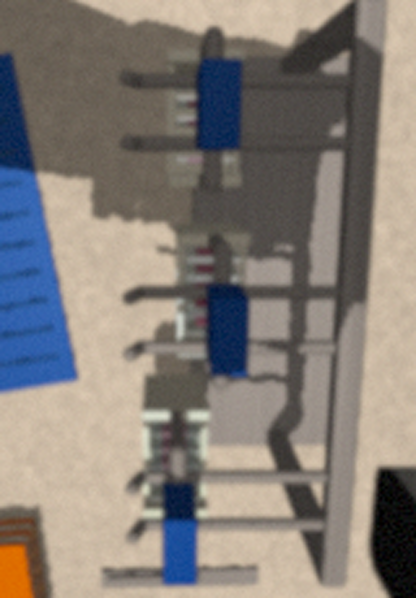

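```bash
python3 -c "
from h import *
delta([.632,-.198,.255],-5.5)"
```

```text
t 2.45 p [ 0.5996 -0.2833  0.3489] yaw -6.1 toolx [-0.003  0.001 -1.   ] F [-0.4 -0.6 -0.8] w 0.997
 turn -0.5665828684237653 shift now [ 93.9  23.4 -88.1] shift after turn [ 93.9  24.3 -87.9]
```

```bash
python3 -m creep '0 12 -44 -0.5;0 12 -44 0;31 0 0 0;31 0 0 0;32 0 0 0' 0.55; python3 -m creep '0 0 0 0;0 0 0 0'; python3 - <<'E'
from h import *
delta([.632,-.198,.202],-5.5)
M=model("wrist")
rgb=bot.get_image("wrist");cv2.imwrite("pics/w2.png",rgb[:,:,::-1])
for c,s in blobs(mask(rgb,(105,130,30),(125,255,255)),60):
    print(c,list(map(int,s)), 'block@.214',plane(M,[c],.214)[0],'@.232 corners',plane(M,[(s[0],s[1]),(s[0]+s[2],s[1]+s[3])],.232)[:,:2].ravel())
E
```

```text
t: 3.08
position: [0.6295, -0.1999, 0.2573]
ee_rot: [1.199, 1.569, -0.472]
wrist_force: [0.3, 0.4, 0.5]
gripper_width: 0.55
t: 3.32
position: [0.6303, -0.1998, 0.2595]
ee_rot: [1.315, 1.569, -0.354]
wrist_force: [0.7, -0.2, -0.4]
gripper_width: 0.552
t 3.33 p [ 0.6303 -0.1998  0.2595] yaw -5.6 toolx [ 0.002 -0.001 -1.   ] F [ 0.7 -0.2 -0.4] w 0.552
 turn -0.11877552846578965 shift now [57.5  1.4 -2. ] shift after turn [57.5  1.4 -2. ]
[114.3 207.5] [29, 135, 163, 154, 17165] block@.214 [ 0.53454449 -0.18322784  0.214     ] @.232 corners [ 0.50044812 -0.12713981  0.58547797 -0.24282637]
[252.2 218.2] [243, 192, 20, 54, 1002] block@.214 [ 0.63217808 -0.20079439  0.214     ] @.232 corners [ 0.62850143 -0.17636459  0.63792251 -0.21465483]
[257.7 304.9] [250, 286, 18, 38, 572] block@.214 [ 0.62960496 -0.27370658  0.214     ] @.232 corners [ 0.62631494 -0.24425944  0.63634341 -0.27755071]
```

View pics/w2.png

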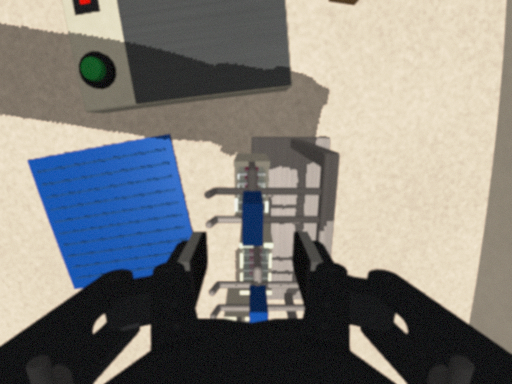

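The block at (252,218) sits centred between the fingers, so I'll descend and close.

```bash
python3 -m creep '20 1 -1 0;20 1 -1 0;16 0 0 0;0 0 0 0'; python3 -m creep '0 0 0 0;0 0 0 0' 0.2;  python3 -m creep '0 0 0 0;0 0 0 0' 0.15;python3 -m creep '0 0 0 0;0 0 0 0' 0.13;python3 -m creep '0 0 0 0;0 0 0 0' 0.10
```

```text
t: 3.88
position: [0.6329, -0.1975, 0.2017]
ee_rot: [1.832, 1.571, 0.164]
wrist_force: [0.2, 0.1, -0.0]
gripper_width: 0.551
t: 4.12
position: [0.6333, -0.1976, 0.2026]
ee_rot: [1.353, 1.569, -0.314]
wrist_force: [-0.3, 0.2, 0.6]
gripper_width: 0.208
t: 4.38
position: [0.6333, -0.1975, 0.2024]
ee_rot: [1.333, 1.569, -0.334]
wrist_force: [0.5, -0.4, 6.1]
gripper_width: 0.155
t: 4.62
position: [0.6333, -0.1975, 0.2025]
ee_rot: [1.329, 1.569, -0.338]
wrist_force: [1.2, -0.1, 6.2]
gripper_width: 0.156
t: 4.88
position: [0.6333, -0.1975, 0.2025]
ee_rot: [1.347, 1.569, -0.32]
wrist_force: [1.4, -0.4, 5.6]
gripper_width: 0.152
```

```bash
python3 -m creep '0 0 0 0;0 0 0 0' 0;python3 -m creep '-5 0 0 0;-10 0 0 0;-10 0 0 0;0 0 0 0'; python3 -c "
from h import *
delta([.50,-.19,.228],-5.5)
import cv2
for n in('side','scene'):cv2.imwrite('pics/%s3.png'%n,bot.get_image(n)[:,:,::-1])"
```

```text
t: 5.12
position: [0.6333, -0.1975, 0.2025]
ee_rot: [1.345, 1.569, -0.322]
wrist_force: [1.1, -1.0, 6.6]
gripper_width: 0.151
t: 5.62
position: [0.6333, -0.1975, 0.2275]
ee_rot: [1.371, 1.569, -0.296]
wrist_force: [0.5, -0.2, -2.8]
gripper_width: 0.152
t 5.62 p [ 0.6333 -0.1975  0.2275] yaw -5.5 toolx [ 0.002 -0.    -1.   ] F [ 0.5 -0.2 -2.8] w 0.152
 turn -0.009533398037831375 shift now [  -0.7 -133.4    5.4] shift after turn [  -0.7 -133.4    5.3]
```

View pics/side3.png

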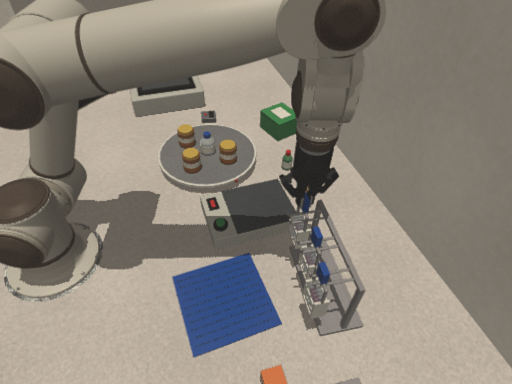

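```bash
python3 -m creep '0 -20 0 0;0 -30 0 0;0 -30 0 0;0 0 0 -2.5;0 0 0 -3'; python3 -c "
from h import *
delta([.553,.035,.228],0)"
```

```text
t: 6.35
position: [0.5528, -0.1896, 0.2262]
ee_rot: [-2.059, 1.571, 2.654]
wrist_force: [-0.0, -0.1, -1.5]
gripper_width: 0.157
t 6.35 p [ 0.5528 -0.1896  0.2262] yaw 0.1 toolx [-0.  0. -1.] F [-0.  -0.1 -1.5] w 0.157
 turn 0.0703204282336003 shift now [  -1.8    0.5 -224.6] shift after turn [-1.800e+00  2.000e-01 -2.246e+02]
```

```bash
python3 -m creep '0 0 -35 0;0 0 -50 0;0 0 -55 0;0 0 -50 0;0 0 -34 0';python3 -m creep '0 24 0 0;0 30 0 0;0 27 0 0;0 16 0 0;0 0 0 0'; python3 - <<'E'
from h import *
delta([.650,.035,.18],0)
M=model("wrist")
rgb=bot.get_image("wrist");cv2.imwrite("pics/w4.png",rgb[:,:,::-1])
cv2.imwrite("pics/side4.png",bot.get_image("side")[:,:,::-1])
import pickle;pickle.dump(M,open("w4.pkl","wb"))
E
```

```text
t: 6.98
position: [0.5529, 0.0364, 0.226]
ee_rot: [-1.983, 1.57, 2.73]
wrist_force: [0.3, 0.3, -2.0]
gripper_width: 0.152
t: 7.6
position: [0.6507, 0.0343, 0.225]
ee_rot: [-1.523, 1.569, -3.094]
wrist_force: [-0.1, 0.5, -2.3]
gripper_width: 0.153
t 7.6 p [0.6507 0.0343 0.225 ] yaw -0.0 toolx [-0.002 -0.    -1.   ] F [-0.1  0.5 -2.3] w 0.153
 turn -0.013455583468712007 shift now [45.  -0.6 -0.7] shift after turn [45.  -0.6 -0.7]
```

View pics/w4.png

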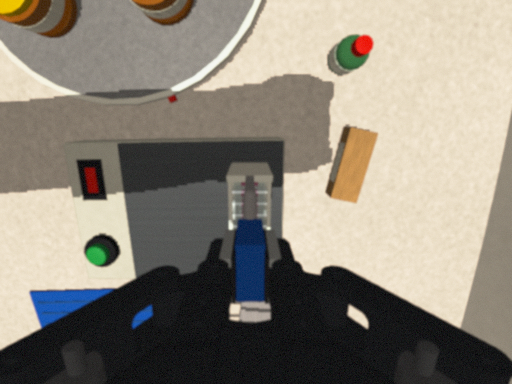

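View pics/side4.png

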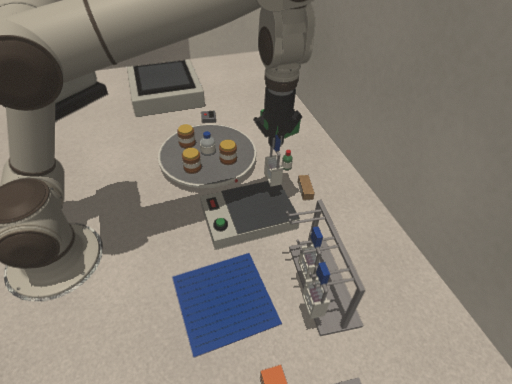

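The rack hangs straight below the gripper. In the wrist view the plate's back corners are at (120,143) and (283,140), and the button is at (97,256).

```bash
python3 - <<'E'
from h import *
import pickle
np.set_printoptions(precision=4,suppress=True)
M=pickle.load(open("w4.pkl","rb"))
print(plane(M,[(120,143),(283,140),(135,275),(283,238)],.05)); print('btn',plane(M,[(97,256)],.056))
print('box',plane(M,[(67,143),(79,279)],.046))
E
```

```text
[[ 0.5024  0.0775  0.05  ]
 [ 0.6877  0.0803  0.05  ]
 [ 0.5009 -0.0916  0.05  ]
 [ 0.6914 -0.0387  0.05  ]]
btn [[ 0.458  -0.0618  0.056 ]]
box [[ 0.4368  0.0779  0.046 ]
 [ 0.4211 -0.1016  0.046 ]]
```

```bash
python3 -m creep '10 0 0 0;15 0 0 0;12 0 0 0;8 0 0 0;0 0 0 0';python3 -m creep '2 0 0 0;2 0 0 0;0 0 0 0'
```

```text
t: 8.32
position: [0.6499, 0.0343, 0.1804]
ee_rot: [-1.509, 1.57, -3.08]
wrist_force: [-0.4, -0.3, -2.4]
gripper_width: 0.15
t: 8.7
position: [0.6503, 0.0343, 0.1773]
ee_rot: [1.79, 1.571, 0.219]
wrist_force: [-0.4, 0.2, -2.7]
gripper_width: 0.153
```

```bash
python3 -m creep '1.5 0 0 0;0 0 0 0';python3 -m creep '1.5 0 0 0;0 0 0 0';python3 -m creep '1.5 0 0 0;0 0 0 0'
```

```text
t: 8.95
position: [0.6503, 0.0343, 0.1757]
ee_rot: [-1.672, 1.571, 3.04]
wrist_force: [-0.3, 0.3, -2.8]
gripper_width: 0.151
t: 9.2
position: [0.6503, 0.0343, 0.1742]
ee_rot: [-1.586, 1.571, 3.126]
wrist_force: [0.5, -0.3, -1.9]
gripper_width: 0.149
t: 9.45
position: [0.6504, 0.0343, 0.174]
ee_rot: [1.663, 1.569, 0.092]
wrist_force: [-1.5, 0.1, 4.4]
gripper_width: 0.149
```

```bash
python3 -m creep '0 0 0 0;0 0 0 0;0 0 0 0' 0.4; python3 -m creep '-30 0 0 0;-40 0 0 0;-40 0 0 0'; python3 - <<'E'
from h import *
delta([.553,-.12,.284],-5.5)
M=model("wrist")
rgb=bot.get_image("wrist");cv2.imwrite("pics/w5.png",rgb[:,:,::-1])
E
```

```text
t: 9.82
position: [0.6503, 0.0343, 0.1726]
ee_rot: [-1.53, 1.571, -3.101]
wrist_force: [-0.3, 0.6, 0.4]
gripper_width: 0.401
t: 10.2
position: [0.6501, 0.0343, 0.2839]
ee_rot: [-1.664, 1.571, 3.048]
wrist_force: [0.6, -0.6, -0.5]
gripper_width: 0.401
t 10.2 p [0.6501 0.0343 0.2839] yaw -0.0 toolx [-0.  0. -1.] F [ 0.6 -0.6 -0.5] w 0.401
 turn 5.488164977691952 shift now [-1.000e-01 -9.710e+01  1.543e+02] shift after turn [-1.000e-01 -8.190e+01  1.629e+02]
```

View pics/w5.png

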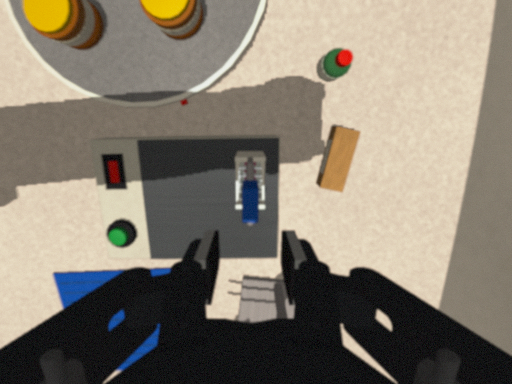

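Rack 0 stands on the plate, with its block at (250,200) in the image. Next is rack 1.

```bash
python3 -m creep '0 0 30 2.7;0 0 50 2.8;0 0 60 0;0 0 60 0;0 0 60 0'; python3 -m creep '0 0 35 0;0 0 10 0;0 0 0 0;0 0 0 0'; python3 - <<'E'
from h import *
delta([.629,-.281,.203],-5.5)
M=model("wrist")
rgb=bot.get_image("wrist");cv2.imwrite("pics/w6.png",rgb[:,:,::-1])
for c,s in blobs(mask(rgb,(105,130,30),(125,255,255)),60):
    print(c,list(map(int,s)), 'block@.214',plane(M,[c],.214)[0],'@.232 corners',plane(M,[(s[0],s[1]),(s[0]+s[2],s[1]+s[3])],.232)[:,:2].ravel())
E
```

```text
t: 10.88
position: [0.6303, -0.2266, 0.2826]
ee_rot: [1.609, 1.571, -0.057]
wrist_force: [0.4, 0.1, 0.9]
gripper_width: 0.403
t: 11.38
position: [0.6267, -0.2682, 0.2829]
ee_rot: [2.383, 1.57, 0.718]
wrist_force: [-0.3, 1.0, -0.0]
gripper_width: 0.401
t 11.38 p [ 0.6267 -0.2682  0.2829] yaw -5.4 toolx [ 0.  0. -1.] F [-0.3  1.  -0. ] w 0.401
 turn 0.0701181996335265 shift now [79.9  3.5 12.5] shift after turn [79.9  3.5 12.5]
[117.8 165.1] [31, 86, 168, 158, 18864] block@.214 [ 0.52823359 -0.2246604   0.214     ] @.232 corners [ 0.48792401 -0.16339929  0.58617612 -0.28806259]
[253.6 224.9] [245, 201, 18, 48, 788] block@.214 [ 0.62844555 -0.28340848  0.214     ] @.232 corners [ 0.62430951 -0.25752045  0.63420588 -0.29669768]
[232.5 306.7] [224, 291, 16, 31, 410] block@.214 [ 0.60266941 -0.35933145  0.214     ] @.232 corners [ 0.60014917 -0.33059671  0.60978312 -0.36150992]
```

View pics/w6.png

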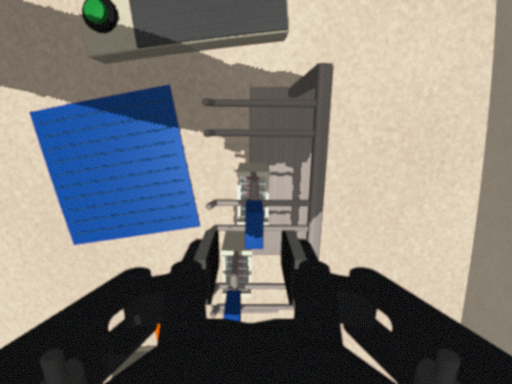

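Rack 1's block is at (254,225), close to the predicted spot. I'll descend to it.

```bash
python3 -m creep '0 3 13 0;25 0 0 0;25 0 0 0;20 0 0 0;10 0 0 0'; python3 -m creep '0 0 0 0;0 0 0 0;0 0 0 0' 0; python3 -m creep '-5 0 0 0;-10 0 0 0;-11 0 0 0;0 0 0 0'
```

```text
t: 12.05
position: [0.6279, -0.2829, 0.2016]
ee_rot: [-1.86, 1.569, 2.757]
wrist_force: [-0.7, 0.5, 0.6]
gripper_width: 0.403
t: 12.42
position: [0.6283, -0.2829, 0.2033]
ee_rot: [1.198, 1.57, -0.469]
wrist_force: [0.1, -0.2, -2.7]
gripper_width: 0.151
t: 12.92
position: [0.6285, -0.283, 0.2305]
ee_rot: [1.239, 1.568, -0.428]
wrist_force: [-0.2, 0.7, -2.4]
gripper_width: 0.152
```

```bash
python3 -m creep '0 -20 0 0;0 -30 0 0;0 -34 0 0;0 0 0 -2.5;0 0 0 -3'; python3 - <<'E'
from h import *
delta([.65,-.055,.228],0)
cv2.imwrite("pics/side7.png",bot.get_image("side")[:,:,::-1])
E
```

```text
t: 13.55
position: [0.544, -0.2748, 0.2291]
ee_rot: [1.121, 1.57, -0.448]
wrist_force: [-0.2, 0.4, -3.4]
gripper_width: 0.151
t 13.55 p [ 0.544  -0.2748  0.2291] yaw 0.1 toolx [ 0. -0. -1.] F [-0.2  0.4 -3.4] w 0.151
 turn 0.0608400703468277 shift now [   1.1  106.2 -219.7] shift after turn [   1.1  106.  -219.8]
```

View pics/side7.png

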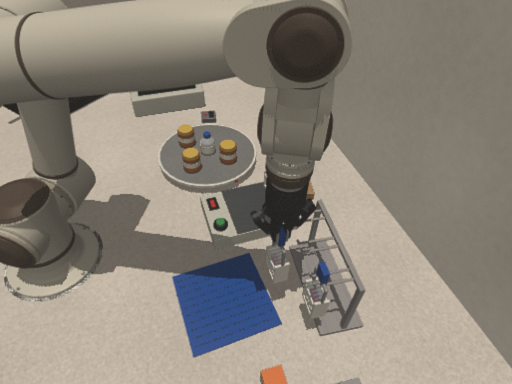

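```bash
python3 -m creep '0 0 -35 0;0 0 -50 0;0 0 -55 0;0 0 -50 0;0 0 -30 0';python3 -m creep '0 24 0 0;0 34 0 0;0 32 0 0;0 16 0 0;0 0 0 0'; python3 - <<'E'
from h import *
delta([.650,-.055,.18],0)
cv2.imwrite("pics/w8.png",bot.get_image("wrist")[:,:,::-1])
E
```

```text
t: 14.22
position: [0.5443, -0.0526, 0.2289]
ee_rot: [2.387, 1.57, 0.816]
wrist_force: [-0.3, 0.3, -2.5]
gripper_width: 0.151
t: 14.85
position: [0.6511, -0.0547, 0.2276]
ee_rot: [-1.65, 1.569, 3.062]
wrist_force: [-0.2, 0.2, -2.7]
gripper_width: 0.152
t 14.85 p [ 0.6511 -0.0547  0.2276] yaw -0.0 toolx [-0.001  0.    -1.   ] F [-0.2  0.2 -2.7] w 0.152
 turn -0.03430316537117051 shift now [47.6 -1.   0.3] shift after turn [47.6 -1.   0.3]
```

View pics/w8.png

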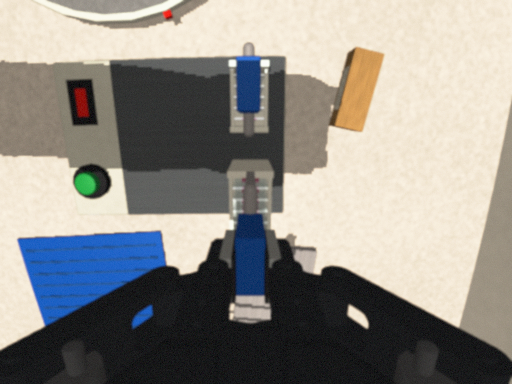

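Rack 0 stands at (249,95), and the carried rack is clear of it and over the plate. I'll lower it.

```bash
python3 -m creep '10 0 0 0;15 0 0 0;15 0 0 0;8 0 0 0;0 0 0 0';python3 -m creep '2 0 0 0;1.5 0 0 0;0 0 0 0';python3 -m creep '1.5 0 0 0;0 0 0 0'
```

```text
t: 15.52
position: [0.65, -0.0548, 0.1802]
ee_rot: [-1.661, 1.57, 3.051]
wrist_force: [-1.0, -0.2, -2.5]
gripper_width: 0.155
t: 15.9
position: [0.6505, -0.0548, 0.1774]
ee_rot: [1.303, 1.571, -0.268]
wrist_force: [0.3, 0.2, -3.0]
gripper_width: 0.15
t: 16.15
position: [0.6505, -0.0548, 0.1756]
ee_rot: [-1.504, 1.571, -3.075]
wrist_force: [0.1, 0.4, -2.4]
gripper_width: 0.151
```

```bash
python3 -m creep '1.5 0 0 0;0 0 0 0';python3 -m creep '1.5 0 0 0;0 0 0 0'
```

```text
t: 16.4
position: [0.6505, -0.0548, 0.1743]
ee_rot: [1.419, 1.571, -0.152]
wrist_force: [0.0, 0.0, -0.9]
gripper_width: 0.152
t: 16.65
position: [0.6507, -0.055, 0.1743]
ee_rot: [1.384, 1.569, -0.187]
wrist_force: [-1.3, 0.0, 5.1]
gripper_width: 0.151
```

Contact at about 7 N. I'll release and go for rack 2.

```bash
python3 -m creep '0 0 0 0;0 0 0 0;0 0 0 0' 0.4; python3 -m creep '-30 0 0 0;-40 0 0 0;-40 0 0 0'; python3 -c "
from h import *
delta([.603,-.366,.203],-5.5)"
```

```text
t: 17.02
position: [0.6505, -0.0547, 0.1726]
ee_rot: [-1.796, 1.571, 2.917]
wrist_force: [-0.2, -0.9, -0.2]
gripper_width: 0.4
t: 17.4
position: [0.6503, -0.0548, 0.2839]
ee_rot: [-1.852, 1.571, 2.86]
wrist_force: [0.5, 0.8, 1.3]
gripper_width: 0.404
t 17.4 p [ 0.6503 -0.0548  0.2839] yaw -0.0 toolx [-0.  0. -1.] F [0.5 0.8 1.3] w 0.404
 turn 5.489052037378059 shift now [ 80.8 -47.2 311.3] shift after turn [ 80.8 -17.2 314.3]
```

```bash
python3 -m creep '0 0 30 2.7;0 0 50 2.8;0 -3 60 0;0 -4 60 0;0 -4 50 0'; python3 -m creep '0 -4 35 0;0 -2 10 0;0 0 0 0;0 0 0 0'; python3 - <<'E'
from h import *
delta([.603,-.366,.203],-5.5)
M=model("wrist")
rgb=bot.get_image("wrist");cv2.imwrite("pics/w9.png",rgb[:,:,::-1])
for c,s in blobs(mask(rgb,(105,130,30),(125,255,255)),60):
    print(c,list(map(int,s)), 'block@.214',plane(M,[c],.214)[0],'@.232 corners',plane(M,[(s[0],s[1]),(s[0]+s[2],s[1]+s[3])],.232)[:,:2].ravel())
E
```

```text
t: 18.02
position: [0.6202, -0.305, 0.2825]
ee_rot: [-1.742, 1.571, 2.873]
wrist_force: [0.5, -0.9, 0.3]
gripper_width: 0.401
t: 18.52
position: [0.611, -0.3458, 0.283]
ee_rot: [2.168, 1.57, 0.503]
wrist_force: [0.7, 0.9, -0.1]
gripper_width: 0.402
t 18.52 p [ 0.611  -0.3458  0.283 ] yaw -5.4 toolx [ 0.  0. -1.] F [ 0.7  0.9 -0.1] w 0.402
 turn 0.06275946799235044 shift now [80.  -6.1 20.9] shift after turn [80.  -6.1 20.9]
[117.3 112.6] [27, 26, 175, 173, 21495] block@.214 [ 0.52038892 -0.26364337  0.214     ] @.232 corners [ 0.47901279 -0.20405647  0.57777932 -0.33068083]
[240.5 235.7] [231, 212, 18, 48, 768] block@.214 [ 0.6012259  -0.36942168  0.214     ] @.232 corners [ 0.59760769 -0.342495    0.60704289 -0.38256521]
```

View pics/w9.png

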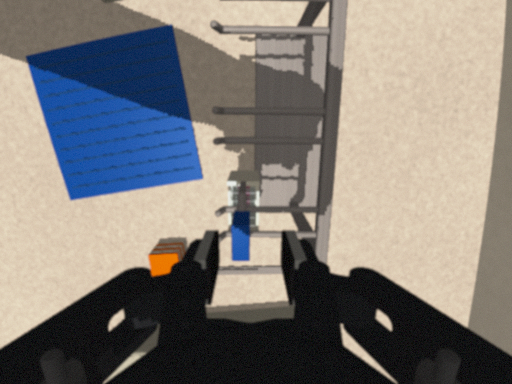

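```bash
python3 -m creep '0 -7 22 0;25 0 0 0;25 0 0 0;20 0 0 0;10 0 0 0'; python3 -m creep '0 0 0 0;0 0 0 0;0 0 0 0' 0; python3 -m creep '-5 0 0 0;-10 0 0 0;-11 0 0 0;0 0 0 0'
```

```text
t: 19.2
position: [0.6009, -0.3684, 0.2017]
ee_rot: [-1.937, 1.569, 2.68]
wrist_force: [-0.1, 0.2, 0.8]
gripper_width: 0.399
t: 19.58
position: [0.6017, -0.3685, 0.2033]
ee_rot: [1.121, 1.57, -0.546]
wrist_force: [-0.2, 0.4, -3.3]
gripper_width: 0.156
t: 20.08
position: [0.6019, -0.3686, 0.2305]
ee_rot: [1.122, 1.568, -0.545]
wrist_force: [-0.4, 0.7, -2.7]
gripper_width: 0.152
```

```bash
python3 -m creep '0 -20 0 0;0 -30 0 0;0 -28 0 0;0 0 0 -2.5;0 0 0 -3'; python3 - <<'E'
from h import *
delta([.547,-.01,.228],0)
cv2.imwrite("pics/side10.png",bot.get_image("side")[:,:,::-1])
E
```

```text
t: 20.7
position: [0.5234, -0.3609, 0.2291]
ee_rot: [1.07, 1.57, -0.5]
wrist_force: [0.4, 0.0, -2.5]
gripper_width: 0.151
t 20.7 p [ 0.5234 -0.3609  0.2291] yaw 0.1 toolx [ 0. -0. -1.] F [ 0.4  0.  -2.5] w 0.151
 turn 0.05972264289704299 shift now [   1.    23.9 -350.8] shift after turn [   1.    23.6 -350.9]
```

View pics/side10.png

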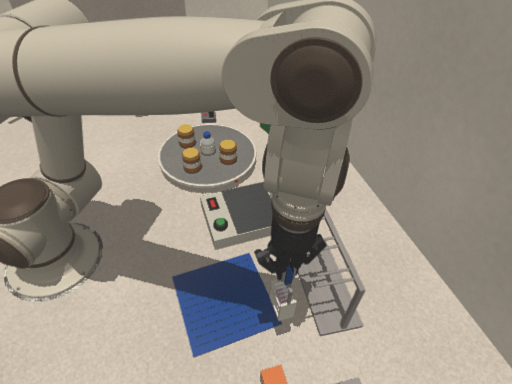

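```bash
python3 -m creep '0 0 -35 0;0 0 -50 0;0 0 -55 0;0 0 -55 0;0 0 -50 0';python3 -m creep '0 0 -50 0;0 8 -35 0;0 10 -20 0;0 6 0 0;0 0 0 0'; python3 - <<'E'
from h import *
delta([.547,-.01,.18],0)
cv2.imwrite("pics/w11.png",bot.get_image("wrist")[:,:,::-1])
E
```

```text
t: 21.38
position: [0.5237, -0.114, 0.2289]
ee_rot: [1.602, 1.57, 0.03]
wrist_force: [0.6, -1.3, -1.6]
gripper_width: 0.151
t: 22.0
position: [0.5481, -0.0112, 0.2286]
ee_rot: [-0.967, 1.57, -2.538]
wrist_force: [-0.1, 0.2, -2.3]
gripper_width: 0.151
t 22.0 p [ 0.5481 -0.0112  0.2286] yaw -0.0 toolx [-0. -0. -1.] F [-0.1  0.2 -2.3] w 0.151
 turn -0.031061939622119894 shift now [48.6 -1.1 -1.3] shift after turn [48.6 -1.1 -1.3]
```

View pics/w11.png

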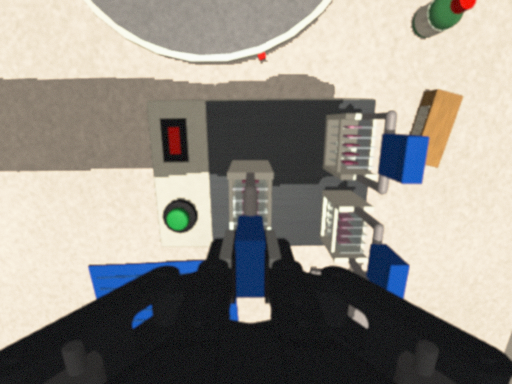

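Racks 0 and 1 stand at about (349,146) and (345,222), and the third is over the free area. I'll lower it.

```bash
python3 -m creep '10 0 0 0;15 0 0 0;15 0 0 0;8 0 0 0;0 0 0 0';python3 -m creep '2 0 0 0;1.5 0 0 0;0 0 0 0';python3 -m creep '1.5 0 0 0;0 0 0 0'
```

```text
t: 22.68
position: [0.5475, -0.0108, 0.18]
ee_rot: [-1.606, 1.569, 3.107]
wrist_force: [-0.2, -0.3, -2.0]
gripper_width: 0.153
t: 23.05
position: [0.548, -0.0108, 0.1774]
ee_rot: [1.412, 1.571, -0.159]
wrist_force: [-0.2, 0.2, -2.4]
gripper_width: 0.153
t: 23.3
position: [0.5479, -0.0109, 0.1757]
ee_rot: [-1.48, 1.571, -3.051]
wrist_force: [0.1, -0.9, -2.7]
gripper_width: 0.154
```

```bash
python3 -m creep '1.5 0 0 0;0 0 0 0';python3 -m creep '1.2 0 0 0;0 0 0 0'
```

```text
t: 23.55
position: [0.5479, -0.0108, 0.1743]
ee_rot: [1.775, 1.571, 0.204]
wrist_force: [-0.3, 0.6, -2.3]
gripper_width: 0.151
t: 23.8
position: [0.5481, -0.0108, 0.1742]
ee_rot: [1.649, 1.569, 0.078]
wrist_force: [-0.8, 0.9, 6.4]
gripper_width: 0.153
```

```bash
python3 -m creep '0 0 0 0;0 0 0 0;0 0 0 0' 0.4; python3 -m creep '-30 0 0 0;-40 0 0 0;-40 0 0 0;0 -40 20 0;0 -40 20 0'; python3 -m creep '0 0 20 0;0 0 20 0;0 0 0 0;0 0 0 0' 0; python3 - <<'E'
from h import *
M=model("wrist")
rgb=bot.get_image("wrist");cv2.imwrite("pics/w12.png",rgb[:,:,::-1])
delta([.462,-.052,.10],0)
for c,s in blobs(mask(rgb,(50,100,60),(80,255,255)),60): print(c,list(map(int,s)),plane(M,[c],.054)[0])
import pickle;pickle.dump(M,open("w12.pkl","wb"))
cv2.imwrite("pics/side12.png",bot.get_image("side")[:,:,::-1])
E
```

```text
t: 24.18
position: [0.5479, -0.0108, 0.1729]
ee_rot: [-1.508, 1.571, -3.079]
wrist_force: [-0.1, 0.1, 0.6]
gripper_width: 0.399
t: 24.8
position: [0.4674, -0.0511, 0.2831]
ee_rot: [1.018, 1.571, -0.552]
wrist_force: [0.5, -0.4, 0.3]
gripper_width: 0.402
t: 25.3
position: [0.4679, -0.0905, 0.283]
ee_rot: [-2.477, 1.57, 2.235]
wrist_force: [0.0, -0.4, -0.3]
gripper_width: 0.002
t 25.35 p [ 0.4679 -0.0904  0.283 ] yaw 0.0 toolx [-0.  0. -1.] F [ 0.3  0.7 -0.2] w -0.005
 turn 0.009091706579866354 shift now [183.   -5.9 -38.3] shift after turn [183.   -5.9 -38.3]
[245.9 146.4] [237, 137, 19, 20, 306] [ 0.46264646 -0.05632552  0.054     ]
```

View pics/w12.png

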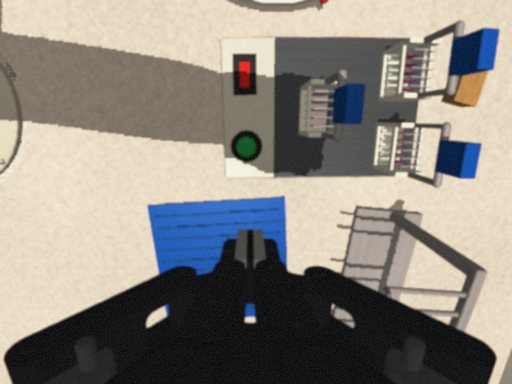

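View pics/side12.png

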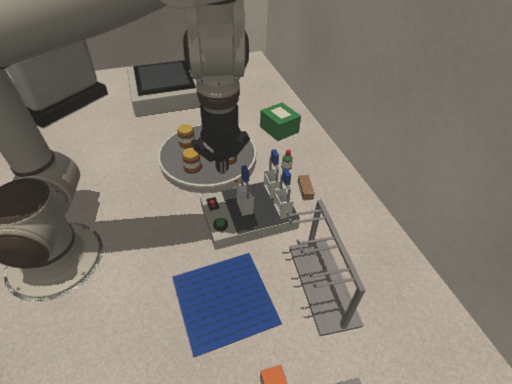

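Three racks stand on the plate: blocks at (349,103), (474,52) and (458,159) in the wrist view, with every frame inside the plate outline. The button is at (246,146), world (0.463,-0.056). I'll turn the gripper so that it stays clear of the racks, then press.

```bash
python3 -m creep '0 0 0 -10;0 0 0 -10;0 0 0 -10;0 0 0 -10;0 0 0 -10'; python3 -m creep '0 0 0 -10;0 0 0 -10;0 0 0 -10;0 0 0 -10;0 0 0 0'; python3 -c "
from h import *
delta([.462,-.056,.08],90)"
```

```text
t: 26.02
position: [0.468, -0.0902, 0.2831]
ee_rot: [2.778, 1.571, 2.087]
wrist_force: [0.9, -0.0, -0.8]
gripper_width: 0.0
t: 26.65
position: [0.4679, -0.0903, 0.2831]
ee_rot: [2.269, 1.571, 2.269]
wrist_force: [-0.3, -0.4, 0.1]
gripper_width: -0.003
t 26.65 p [ 0.4679 -0.0903  0.2831] yaw 90.0 toolx [-0.  0. -1.] F [-0.3 -0.4  0.1] w -0.003
 turn -0.030021252623768646 shift now [203.1  34.3  -5.9] shift after turn [203.1  34.3  -5.9]
```

```bash
python3 -m creep '0 34 -6 0;45 0 0 0;55 0 0 0;50 0 0 0;40 0 0 0'; python3 -m creep '13 0 0 0;0 0 0 0'; python3 - <<'E'
from h import *
delta([.462,-.056,.06],90)
cv2.imwrite("pics/side13.png",cv2.resize(bot.get_image("side")[:,:,::-1][130:280,150:350],None,fx=3,fy=3))
E
```

```text
t: 27.28
position: [0.4613, -0.0564, 0.091]
ee_rot: [2.994, 1.57, 2.989]
wrist_force: [1.2, -0.1, 0.9]
gripper_width: 0.002
t: 27.52
position: [0.4619, -0.0567, 0.0804]
ee_rot: [3.06, 1.57, 3.058]
wrist_force: [-0.2, 0.5, 0.1]
gripper_width: 0.003
t 27.52 p [ 0.4619 -0.0567  0.0804] yaw 89.9 toolx [-0.  0. -1.] F [-0.2  0.5  0.1] w 0.003
 turn -0.1016323427916177 shift now [20.4  0.7  0.1] shift after turn [20.4  0.7  0.1]
```

View pics/side13.png

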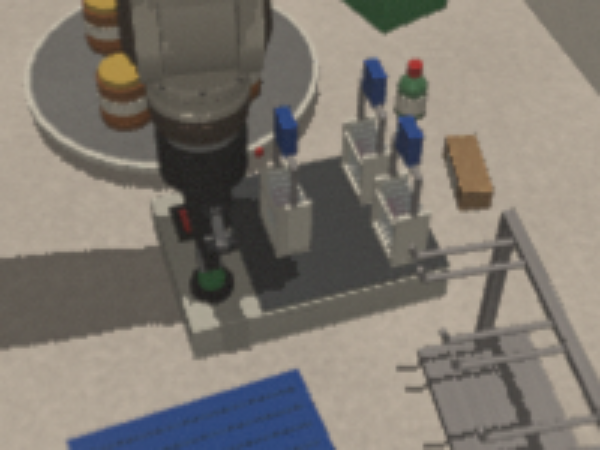

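The shut fingertips sit right above the button at (212,280). I'll press down in small steps.

```bash
python3 -m creep '8 0 0 0;6 0 0 0;0 0 0 0';python3 -m creep '3 0 0 0;0 0 0 0';python3 -m creep '2 0 0 0;0 0 0 0';python3 -m creep '2 0 0 0;0 0 0 0'
```

```text
t: 27.95
position: [0.4622, -0.0569, 0.0662]
ee_rot: [-0.082, 1.57, -0.082]
wrist_force: [1.1, 0.1, 2.4]
gripper_width: -0.003
t: 28.2
position: [0.4623, -0.0569, 0.0634]
ee_rot: [-0.07, 1.57, -0.07]
wrist_force: [1.5, 0.1, 4.0]
gripper_width: -0.003
t: 28.45
position: [0.4623, -0.0569, 0.062]
ee_rot: [-0.161, 1.569, -0.161]
wrist_force: [-0.4, 0.3, 9.7]
gripper_width: -0.001
t: 28.7
position: [0.4624, -0.0569, 0.0617]
ee_rot: [-0.127, 1.568, -0.127]
wrist_force: [-7.0, 1.1, 25.7]
gripper_width: 0.003
```

The force rose through 5 N to a hard stop at about 26 N, so the button is fully in. Now the jars. I'll back off and look from above the turntable.

```bash
python3 -m creep '-20 0 0 0;-40 0 0 0;-50 0 0 0;-60 0 0 0;-60 0 -20 0' 0.95; python3 -m creep '0 40 0 0;0 50 0 0;0 50 0 0;0 50 0 0;0 40 0 0'; python3 - <<'E'
from h import *
M=model("wrist")
rgb=bot.get_image("wrist");cv2.imwrite("pics/w14.png",rgb[:,:,::-1])
import pickle;pickle.dump(M,open("w14.pkl","wb"))
for n in("side","scene"):cv2.imwrite(f"pics/{n}14.png",bot.get_image(n)[:,:,::-1])
delta([.462,.2,.25],90); print(bot.get_obs()['qpos'].round(2))
for c,s in blobs(mask(rgb,(15,120,90),(30,255,255)),100): print(c,list(map(int,s)),plane(M,[c],.106)[0])
E
```

```text
t: 29.32
position: [0.4418, -0.0568, 0.2892]
ee_rot: [3.022, 1.569, 3.022]
wrist_force: [-0.1, -1.0, 0.6]
gripper_width: 0.953
t: 29.95
position: [0.4416, 0.1749, 0.2877]
ee_rot: [-2.809, 1.569, -2.808]
wrist_force: [0.2, -0.3, 0.2]
gripper_width: 0.949
t 30.1 p [0.4417 0.1746 0.2874] yaw 90.2 toolx [-0.002 -0.001 -1.   ] F [-0.  -0.6 -0.9] w 0.949
 turn 0.16220564370638613 shift now [37.4 25.4 20.5] shift after turn [37.4 25.5 20.4]
[ 0.38 -0.06  0.14  1.77  0.    0.37]
[291.2 171.9] [267, 147, 49, 49, 1741] [0.43240114 0.2235632  0.106     ]
[402.5 178. ] [377, 154, 50, 47, 1699] [0.43923275 0.35874792 0.106     ]
[293.7 266.3] [273, 246, 43, 41, 1355] [0.55668779 0.23197625 0.106     ]
```

View pics/w14.png

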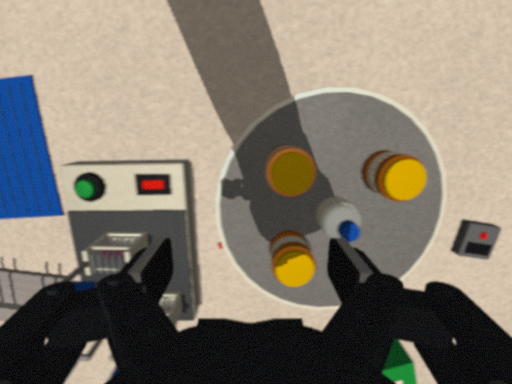

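View pics/scene14.png

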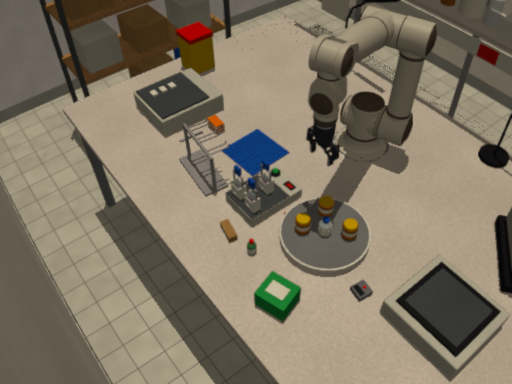

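The jars are at (291,172), (402,178) and (294,266) in the wrist view, and the reagent is at (340,220). I'll take the nearest jar first, at (0.433, 0.224).

```bash
python3 -m creep '0 24 -4 0;0 25 -5 0;40 0 0 0;40 0 0 0;0 0 0 0' 1; python3 - <<'E'
from h import *
M=model("wrist")
rgb=bot.get_image("wrist");cv2.imwrite("pics/w15.png",rgb[:,:,::-1])
delta([.433,.224,.057],90)
for c,s in blobs(mask(rgb,(15,120,60),(30,255,255)),100): print(c,list(map(int,s)),plane(M,[c],.104)[0])
E
```

```text
t: 30.72
position: [0.4319, 0.2207, 0.2057]
ee_rot: [-2.636, 1.565, -2.637]
wrist_force: [0.3, -1.2, 0.9]
gripper_width: 1.004
t 30.77 p [0.4327 0.2211 0.2081] yaw 89.9 toolx [-0.002 -0.001 -1.   ] F [-0.2  0.4  1.2] w 0.996
 turn -0.060203736237824046 shift now [151.1   3.    0.6] shift after turn [151.1   3.    0.6]
[252.7 197.9] [222, 166, 62, 63, 2831] [0.43229982 0.2228279  0.104     ]
[396.6 204.6] [362, 174, 68, 61, 2935] [0.43873327 0.35666114 0.104     ]
[259.6 305.3] [235, 282, 52, 42, 1585] [0.54640218 0.2301842  0.104     ]
```

View pics/w15.png

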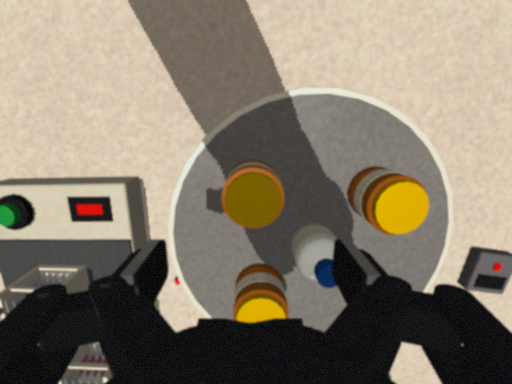

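The jar is at (253,198), centred between the open fingers. I'll descend.

```bash
python3 -m creep '40 2 0 0;45 0 0 0;35 0 0 0;20 0 0 0;10 0 0 0'; python3 -m creep '0 0 0 0;0 0 0 0' 0.78; python3 -m creep '0 0 0 0;0 0 0 0' 0.74;python3 -m creep '0 0 0 0;0 0 0 0' 0.72; python3 -m creep '0 0 0 0;0 0 0 0' 0.71
```

```text
t: 31.4
position: [0.434, 0.2241, 0.0594]
ee_rot: [0.451, 1.57, 0.45]
wrist_force: [0.6, -0.1, 0.4]
gripper_width: 1.001
t: 31.65
position: [0.434, 0.2245, 0.0599]
ee_rot: [0.48, 1.569, 0.479]
wrist_force: [0.2, -0.5, -0.0]
gripper_width: 0.779
t: 31.9
position: [0.4334, 0.2243, 0.0589]
ee_rot: [0.494, 1.57, 0.494]
wrist_force: [-0.1, 0.9, 0.8]
gripper_width: 0.735
t: 32.15
position: [0.4332, 0.2242, 0.0584]
ee_rot: [2.479, 1.571, 2.478]
wrist_force: [-1.0, 1.0, -0.2]
gripper_width: 0.718
t: 32.4
position: [0.4332, 0.2242, 0.0584]
ee_rot: [-2.875, 1.571, -2.875]
wrist_force: [0.0, -0.6, -0.7]
gripper_width: 0.713
```

```bash
python3 -m creep '0 0 0 0;0 0 0 0' 0.70; python3 -m creep '0 0 0 0;0 0 0 0' 0.695; python3 -m creep '0 0 0 0;0 0 0 0' 0.69; python3 -m creep '-1 0 0 0;-1 0 0 0; 0 0 0 0'
```

```text
t: 32.65
position: [0.4332, 0.2242, 0.0583]
ee_rot: [-2.207, 1.571, -2.207]
wrist_force: [-0.2, 0.3, 0.3]
gripper_width: 0.699
t: 32.9
position: [0.4332, 0.2242, 0.0584]
ee_rot: [-1.311, 1.571, -1.312]
wrist_force: [-0.5, -0.9, 0.7]
gripper_width: 0.694
t: 33.15
position: [0.4332, 0.2241, 0.0585]
ee_rot: [-0.961, 1.571, -0.961]
wrist_force: [-0.6, -1.1, 2.6]
gripper_width: 0.691
t: 33.52
position: [0.4332, 0.2242, 0.0603]
ee_rot: [-3.042, 1.571, -3.042]
wrist_force: [-0.4, 0.1, -1.1]
gripper_width: 0.696
```

```bash
python3 -m creep '-4 0 0 0;-4 0 0 0; 0 0 0 0;0 0 0 0'; python3 - <<'E'
from h import *
F=[]
for i in range(4):
    im=bot.get_image("wrist"); o=bot.get_obs(); F.append([o['wrist_force'][2],o['gripper_width']])
print(np.array(F).round(3))
cv2.imwrite("pics/w16.png",im[:,:,::-1])
cv2.imwrite("pics/side16.png",cv2.resize(bot.get_image("side")[:,:,::-1][90:240,130:330],None,fx=3,fy=3))
E
```

```text
t: 34.02
position: [0.4332, 0.2242, 0.0684]
ee_rot: [-0.93, 1.571, -0.93]
wrist_force: [0.3, 0.2, -1.7]
gripper_width: 0.691
[[-0.493  0.695]
 [-0.951  0.694]
 [-1.7    0.695]
 [-0.698  0.694]]
```

View pics/side16.png

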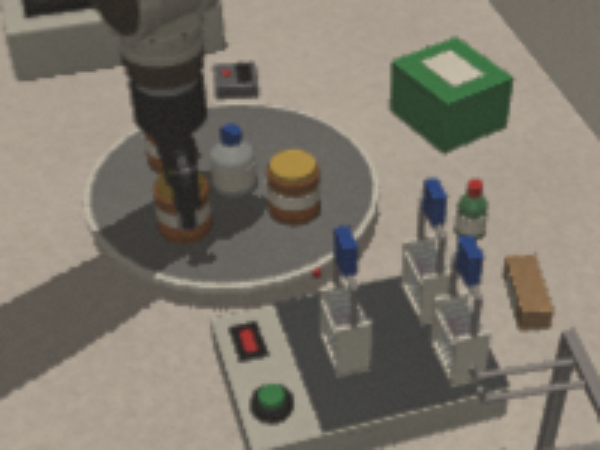

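View pics/w16.png

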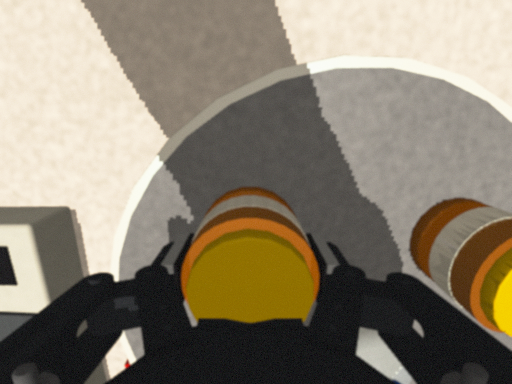

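The jar is lifted, with its shadow visible below it at (205,258) in the side crop. I'll add a slight squeeze, raise it and carry it at x≈0.37 past the dryer.

```bash
python3 -m creep '-10 0 0 0;-25 0 0 0;-35 0 0 0;-35 0 0 0;-20 0 0 0' 0.684; python3 -m creep '0 -10 -15 0;0 -20 -25 0;0 -35 -15 0;0 -45 -5 0;0 -45 0 0'; python3 -c "
from h import *
delta([.365,-.285,.10],90)"
```

```text
t: 34.9
position: [0.4336, 0.2244, 0.1961]
ee_rot: [0.466, 1.568, 0.466]
wrist_force: [-0.5, 0.9, -1.6]
gripper_width: 0.686
t: 35.52
position: [0.3727, 0.0682, 0.1944]
ee_rot: [0.162, 1.569, 0.162]
wrist_force: [0.7, 0.6, -0.4]
gripper_width: 0.693
t 35.52 p [0.3727 0.0682 0.1944] yaw 90.1 toolx [ 0.002  0.    -1.   ] F [ 0.7  0.6 -0.4] w 0.693
 turn 0.055185001621197216 shift now [  94.3 -353.2   -8.2] shift after turn [  94.3 -353.2   -7.9]
```

```bash
python3 -m creep '0 -50 -1 0;0 -50 -1 0;0 -50 -1 0;0 -50 -1 0;0 -50 -1 0'; python3 -m creep '0 -50 -1 0;0 -35 0 0;0 -17 0 0;0 0 0 0'; python3 - <<'E'
from h import *
delta([.365,-.285,.075],90)
cv2.imwrite("pics/w17.png",bot.get_image("wrist")[:,:,::-1])
cv2.imwrite("pics/side17.png",bot.get_image("side")[:,:,::-1])
E
```

```text
t: 36.15
position: [0.3678, -0.1826, 0.1943]
ee_rot: [-0.388, 1.569, -0.389]
wrist_force: [1.2, -0.2, -1.3]
gripper_width: 0.691
t: 36.65
position: [0.367, -0.2831, 0.1935]
ee_rot: [2.107, 1.57, 2.105]
wrist_force: [-0.3, 0.7, -0.8]
gripper_width: 0.692
t 36.65 p [ 0.367  -0.2831  0.1935] yaw 89.9 toolx [-0.  0. -1.] F [-0.3  0.7 -0.8] w 0.692
 turn -0.0804505920898606 shift now [118.5  -2.   -2. ] shift after turn [118.5  -2.   -2. ]
```

View pics/w17.png

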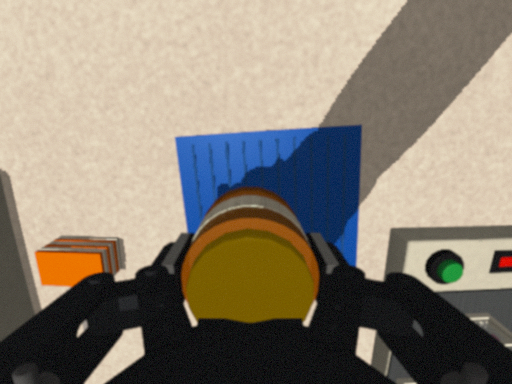

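View pics/side17.png

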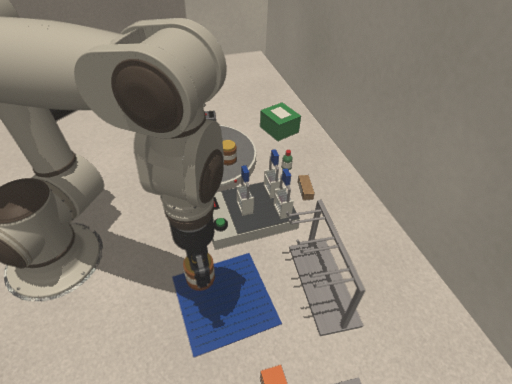

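```bash
python3 -m creep '25 0 0 0;40 0 0 0;40 0 0 0;30 0 0 0;16 0 0 0'; python3 -m creep '7 0 0 0;5 0 0 0;0 0 0 0;0 0 0 0'; python3 -m creep '2 0 0 0;0 0 0 0'
```

```text
t: 37.38
position: [0.3668, -0.2813, 0.0412]
ee_rot: [2.374, 1.569, 2.375]
wrist_force: [0.1, -0.2, 0.2]
gripper_width: 0.695
t: 37.88
position: [0.3674, -0.2831, 0.0311]
ee_rot: [-0.659, 1.57, -0.659]
wrist_force: [0.7, 0.3, -0.5]
gripper_width: 0.688
t: 38.12
position: [0.3671, -0.2828, 0.0283]
ee_rot: [2.18, 1.571, 2.18]
wrist_force: [-0.7, -0.1, -0.4]
gripper_width: 0.691
```

```bash
python3 -m creep '1.5 0 0 0;0 0 0 0'; python3 -m creep '1.2 0 0 0;0 0 0 0';python3 -m creep '1 0 0 0;0 0 0 0'
```

```text
t: 38.38
position: [0.367, -0.2827, 0.0267]
ee_rot: [2.502, 1.571, 2.502]
wrist_force: [0.1, 0.5, -0.5]
gripper_width: 0.688
t: 38.62
position: [0.367, -0.2828, 0.0256]
ee_rot: [2.41, 1.571, 2.41]
wrist_force: [-0.2, -1.4, -2.0]
gripper_width: 0.69
t: 38.88
position: [0.3671, -0.2828, 0.0246]
ee_rot: [2.278, 1.571, 2.278]
wrist_force: [-0.2, -0.2, -2.4]
gripper_width: 0.691
```

```bash
python3 -m creep '1 0 0 0;0 0 0 0'; python3 -m creep '1 0 0 0;0 0 0 0'
```

```text
t: 39.12
position: [0.3671, -0.2828, 0.0246]
ee_rot: [-0.524, 1.57, -0.524]
wrist_force: [-2.9, 2.6, 7.4]
gripper_width: 0.691
t: 39.38
position: [0.3672, -0.2828, 0.0245]
ee_rot: [-0.553, 1.57, -0.553]
wrist_force: [-7.0, 5.6, 16.3]
gripper_width: 0.689
```

```bash
python3 -m creep '-2 0 0 0;0 0 0 0'; python3 -m creep '0 0 0 0;0 0 0 0' 0.73; python3 -m creep '0 0 0 0;0 0 0 0;0 0 0 0' 0.95; python3 -m creep '-30 0 0 0;-40 0 0 0;-50 0 0 0;-50 0 0 0;0 0 0 0' ; python3 - <<'E'
from h import *
M=model("wrist")
rgb=bot.get_image("wrist");cv2.imwrite("pics/w18.png",rgb[:,:,::-1])
for c,s in blobs(mask(rgb,(15,120,60),(30,255,255)),100): print(c,list(map(int,s)),plane(M,[c],.07)[0])
delta([.433,.18,.2],90)
for n in("side","scene"):cv2.imwrite(f"pics/{n}18.png",bot.get_image(n)[:,:,::-1])
E
```

```text
t: 39.62
position: [0.3671, -0.2829, 0.0247]
ee_rot: [-0.821, 1.571, -0.822]
wrist_force: [-0.3, 0.2, -1.6]
gripper_width: 0.691
t: 39.88
position: [0.3671, -0.2828, 0.0246]
ee_rot: [2.752, 1.571, 2.752]
wrist_force: [0.9, 0.4, 0.5]
gripper_width: 0.73
t: 40.25
position: [0.3671, -0.2828, 0.0247]
ee_rot: [-0.726, 1.571, -0.727]
wrist_force: [0.1, -0.0, -0.7]
gripper_width: 0.952
t: 40.88
position: [0.3683, -0.2838, 0.1987]
ee_rot: [-0.656, 1.564, -0.656]
wrist_force: [-0.0, -0.7, -0.4]
gripper_width: 0.953
[251.3 185.6] [225, 157, 54, 56, 2303] [ 0.36452312 -0.28296475  0.07      ]
[ 79.3 258.3] [52, 250, 52, 23, 422] [ 0.44705013 -0.47313136  0.07      ]
t 40.92 p [ 0.3678 -0.2833  0.1963] yaw 90.0 toolx [ 0.002 -0.002 -1.   ] F [-0.7  0.1 -0.3] w 0.953
 turn -0.010090337882090239 shift now [ -4.4 463.3  65.2] shift after turn [ -4.4 463.3  65.3]
```

View pics/w18.png

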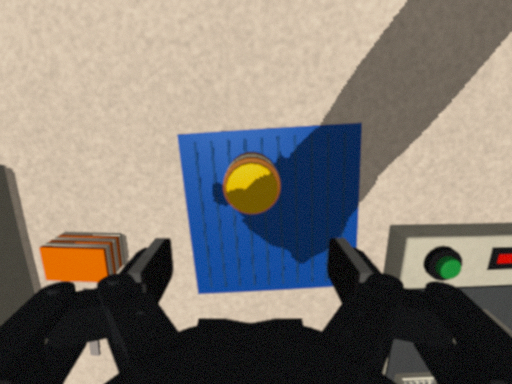

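View pics/scene18.png

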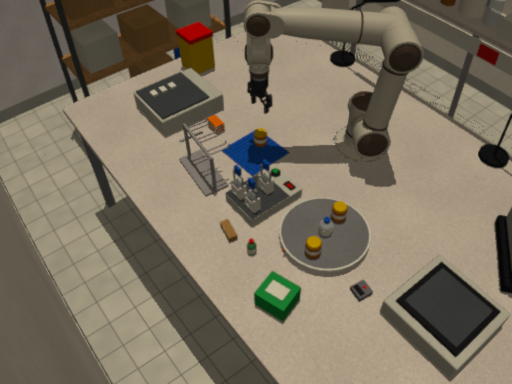

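The jar stands on the mat at (252,185), world (0.365,-0.283). The platter has turned: the remaining jars now appear at (340,208) and (314,243) in the scene picture. I'll go back and measure again.

```bash
python3 -m creep '-20 40 0 0;-20 55 0 0;-20 60 0 0;0 60 0 0;0 60 0 0'; python3 -m creep '0 60 0 0;0 50 15 0;0 40 15 0;0 20 15 0;0 0 0 0'; python3 - <<'E'
from h import *
for k in range(2):
    for i in range(4 if k else 0): bot.get_image("side")
    M=model("wrist")
    rgb=bot.get_image("wrist");cv2.imwrite(f"pics/w19_{k}.png",rgb[:,:,::-1])
    print(bot.get_obs()['t'])
    for c,s in blobs(mask(rgb,(15,120,60),(30,255,255)),100): print(c,list(map(int,s)),plane(M,[c],.104)[0])
delta([.433,.18,.2],90)
cv2.imwrite("pics/side19.png",bot.get_image("side")[:,:,::-1])
E
```

```text
t: 41.65
position: [0.3665, -0.0068, 0.2533]
ee_rot: [3.085, 1.57, 3.084]
wrist_force: [1.9, -0.9, 0.0]
gripper_width: 0.952
t: 42.28
position: [0.4121, 0.1625, 0.2523]
ee_rot: [-2.786, 1.567, -2.785]
wrist_force: [-0.5, -0.5, -1.4]
gripper_width: 0.95
42.325
[335.  190.9] [307, 165, 55, 53, 2086] [0.41721065 0.25435786 0.104     ]
42.575
[336.  190.2] [308, 164, 55, 52, 2058] [0.41744214 0.2545013  0.104     ]
t 42.58 p [0.4119 0.1608 0.2545] yaw 89.9 toolx [ 0.  0. -1.] F [0.2 0.1 0.5] w 0.95
 turn -0.06979554731248072 shift now [54.5 19.2 21. ] shift after turn [54.5 19.2 21.1]
```

View pics/w19_1.png

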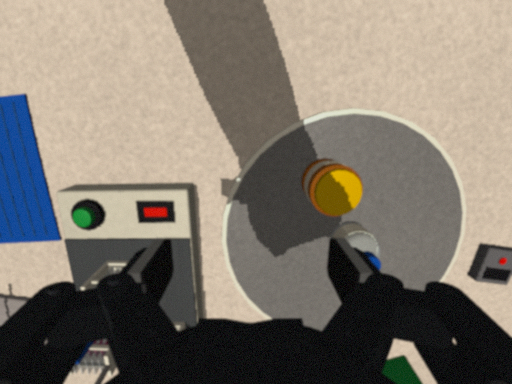

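One jar is at (335,190), world (0.417,0.2545), and the platter has stopped. The second is hidden behind the gripper. I'll take this one.

```bash
python3 -m creep '0 40 2 0;0 54 3 0;20 0 0 0;30 0 0 0;0 0 0 0' 1; python3 - <<'E'
from h import *
M=model("wrist")
rgb=bot.get_image("wrist");cv2.imwrite("pics/w20.png",rgb[:,:,::-1])
for c,s in blobs(mask(rgb,(15,120,60),(30,255,255)),100): print(c,list(map(int,s)),plane(M,[c],.104)[0])
delta([.418,.255,.058],90)
E
```

```text
t: 43.25
position: [0.4163, 0.2547, 0.2028]
ee_rot: [-2.593, 1.568, -2.594]
wrist_force: [-0.1, -1.0, -0.1]
gripper_width: 0.995
[253.1 199.4] [223, 167, 61, 64, 2896] [0.41755614 0.25731224 0.104     ]
t 43.3 p [0.4168 0.2549 0.2044] yaw 90.0 toolx [-0.001 -0.001 -1.   ] F [-0.9 -0.1  1. ] w 1.005
 turn -0.03768685002344796 shift now [146.4   0.2   1.3] shift after turn [146.4   0.2   1.3]
```

View pics/w20.png

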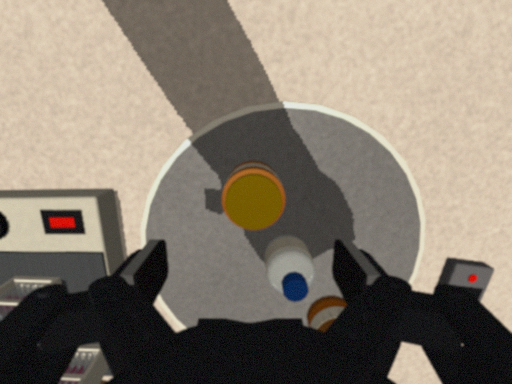

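The jar is at (253,199), centred between the fingers, and the reagent at (290,262) is outside their path. I'll descend.

```bash
python3 -m creep '35 2 0 0;45 0 0 0;35 0 0 0;20 0 0 0;11 0 0 0'; python3 -m creep '0 0 0 0;0 0 0 0' 0.78; python3 -m creep '0 0 0 0;0 0 0 0' 0.73;python3 -m creep '0 0 0 0;0 0 0 0' 0.71; python3 -m creep '0 0 0 0;0 0 0 0' 0.70; python3 -m creep '0 0 0 0;0 0 0 0' 0.692; python3 -m creep '0 0 0 0;0 0 0 0' 0.686;  python3 -m creep '-2 0 0 0;-4 0 0 0;-4 0 0 0;0 0 0 0'
```

```text
t: 43.92
position: [0.4176, 0.2574, 0.059]
ee_rot: [0.56, 1.57, 0.56]
wrist_force: [0.2, -0.4, 0.0]
gripper_width: 0.999
t: 44.18
position: [0.4179, 0.2578, 0.0598]
ee_rot: [0.552, 1.569, 0.551]
wrist_force: [0.1, -0.1, -0.8]
gripper_width: 0.782
t: 44.42
position: [0.4174, 0.2576, 0.059]
ee_rot: [0.574, 1.57, 0.574]
wrist_force: [-0.2, 0.2, 0.9]
gripper_width: 0.727
t: 44.68
position: [0.4172, 0.2575, 0.0585]
ee_rot: [-1.032, 1.571, -1.032]
wrist_force: [-0.3, 0.3, -0.3]
gripper_width: 0.705
t: 44.92
position: [0.4172, 0.2575, 0.0584]
ee_rot: [-2.424, 1.571, -2.424]
wrist_force: [0.5, -1.1, 0.1]
gripper_width: 0.7
t: 45.18
position: [0.4172, 0.2574, 0.0585]
ee_rot: [-1.435, 1.571, -1.435]
wrist_force: [-0.2, -0.3, 1.7]
gripper_width: 0.692
t: 45.42
position: [0.4172, 0.2575, 0.0586]
ee_rot: [0.036, 1.571, 0.036]
wrist_force: [-0.9, -1.2, 3.2]
gripper_width: 0.689
t: 45.92
position: [0.4174, 0.2576, 0.0689]
ee_rot: [0.558, 1.57, 0.557]
wrist_force: [-0.4, 0.2, -0.4]
gripper_width: 0.692
```

```bash
python3 -m creep '-10 0 0 0;-25 0 0 0;-35 0 0 0;-35 0 0 0;-20 0 0 0' 0.684; python3 -m creep '0 -10 -15 0;0 -20 -25 0;0 -35 -15 0;0 -45 0 0;0 -50 0 0'; python3 - <<'E'
from h import *
delta([.475,-.285,.10],90)
cv2.imwrite("pics/w21.png",bot.get_image("wrist")[:,:,::-1])
E
```

```text
t: 46.55
position: [0.4175, 0.2577, 0.196]
ee_rot: [0.557, 1.568, 0.557]
wrist_force: [-0.3, 0.6, -2.2]
gripper_width: 0.689
t: 47.18
position: [0.3618, 0.0965, 0.1942]
ee_rot: [0.235, 1.57, 0.237]
wrist_force: [0.9, -0.4, -1.8]
gripper_width: 0.693
t 47.17 p [0.3618 0.0965 0.1942] yaw 90.1 toolx [ 0.001  0.    -1.   ] F [ 0.9 -0.4 -1.8] w 0.693
 turn 0.07968897723647217 shift now [  94.2 -381.7  112.5] shift after turn [  94.2 -381.6  113.1]
```

View pics/w21.png

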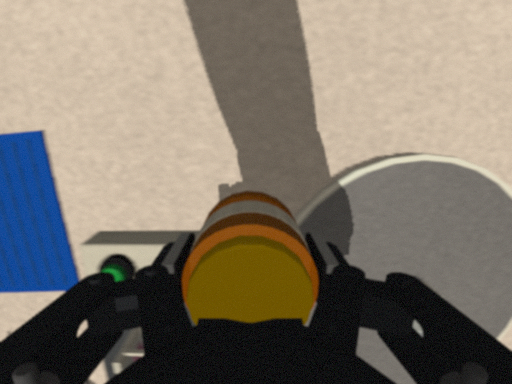

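```bash
python3 -m creep '0 -50 0 0;0 -50 0 0;0 -50 0 0;0 -50 0 0;0 -45 15 0'; python3 -m creep '0 -40 25 0;0 -40 25 0;0 -35 25 0;0 -20 20 0;0 0 0 0'; python3 - <<'E'
from h import *
delta([.475,-.285,.04],90)
cv2.imwrite("pics/w22.png",bot.get_image("wrist")[:,:,::-1])
E
```

```text
t: 47.85
position: [0.3767, -0.1493, 0.1945]
ee_rot: [-0.348, 1.569, -0.349]
wrist_force: [0.7, 0.7, -0.9]
gripper_width: 0.687
t: 48.48
position: [0.4727, -0.2835, 0.1929]
ee_rot: [2.642, 1.57, 2.641]
wrist_force: [0.2, 1.5, -2.0]
gripper_width: 0.685
t 48.48 p [ 0.4727 -0.2835  0.1929] yaw 89.9 toolx [-0.001  0.001 -1.   ] F [ 0.2  1.5 -2. ] w 0.685
 turn -0.07090906110335027 shift now [152.9  -1.6   2.5] shift after turn [152.9  -1.6   2.5]
```

View pics/w22.png

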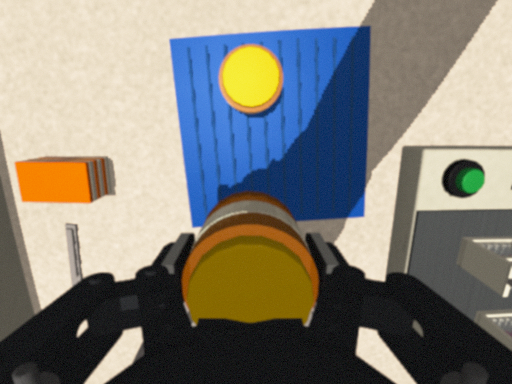

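Jar A is at (252,78), and the second jar is held over the other side of the mat. I'll lower it.

```bash
python3 -m creep '25 0 0 0;40 0 0 0;40 0 0 0;30 0 0 0;16 0 0 0'; python3 -m creep '7 0 0 0;4 0 0 0;0 0 0 0;0 0 0 0'; python3 -m creep '2 0 0 0;0 0 0 0'; python3 -m creep '1.5 0 0 0;0 0 0 0'; python3 -m creep '1 0 0 0;0 0 0 0'
```

```text
t: 49.15
position: [0.4712, -0.2815, 0.0415]
ee_rot: [2.541, 1.569, 2.541]
wrist_force: [-0.3, -0.2, -2.0]
gripper_width: 0.689
t: 49.65
position: [0.4725, -0.2828, 0.0322]
ee_rot: [-0.555, 1.57, -0.556]
wrist_force: [-1.1, 0.1, -1.2]
gripper_width: 0.691
t: 49.9
position: [0.4721, -0.2826, 0.0294]
ee_rot: [2.438, 1.571, 2.437]
wrist_force: [0.6, 0.1, 0.0]
gripper_width: 0.689
t: 50.15
position: [0.472, -0.2825, 0.0278]
ee_rot: [2.563, 1.571, 2.563]
wrist_force: [-0.0, -0.5, -2.0]
gripper_width: 0.689
t: 50.4
position: [0.472, -0.2825, 0.0268]
ee_rot: [2.617, 1.571, 2.617]
wrist_force: [-0.2, -1.1, -1.6]
gripper_width: 0.692
```

```bash
python3 -m creep '1 0 0 0;0 0 0 0'; python3 -m creep '1 0 0 0;0 0 0 0'; python3 -m creep '0.7 0 0 0;0 0 0 0'; python3 -m creep '0.7 0 0 0;0 0 0 0'
```

```text
t: 50.65
position: [0.4721, -0.2825, 0.0259]
ee_rot: [2.311, 1.571, 2.311]
wrist_force: [0.5, 0.5, -1.6]
gripper_width: 0.686
t: 50.9
position: [0.472, -0.2825, 0.0248]
ee_rot: [2.661, 1.571, 2.661]
wrist_force: [0.1, 0.3, -0.9]
gripper_width: 0.69
t: 51.15
position: [0.4721, -0.2826, 0.0247]
ee_rot: [-0.639, 1.571, -0.639]
wrist_force: [-2.2, 1.0, 3.6]
gripper_width: 0.684
t: 51.4
position: [0.4722, -0.2825, 0.0246]
ee_rot: [-0.451, 1.57, -0.451]
wrist_force: [-4.1, 2.7, 9.9]
gripper_width: 0.691
```

```bash
python3 -m creep '-1 0 0 0;0 0 0 0'; python3 -m creep '0 0 0 0;0 0 0 0' 0.73; python3 -m creep '0 0 0 0;0 0 0 0;0 0 0 0' 0.95; python3 -m creep '-30 0 0 0;-40 0 0 0;-50 0 0 0;-50 0 0 0;-40 0 0 0' ; python3 - <<'E'
from h import *
M=model("wrist")
rgb=bot.get_image("wrist");cv2.imwrite("pics/w23.png",rgb[:,:,::-1])
for c,s in blobs(mask(rgb,(15,120,60),(30,255,255)),100): print(c,list(map(int,s)),plane(M,[c],.07)[0])
S=model("scene");D=model("side")
for n,m in(("side",D),("scene",S)):
    im=bot.get_image(n);cv2.imwrite(f"pics/{n}23.png",im[:,:,::-1])
    for c,s in blobs(mask(im,(15,120,60),(30,255,255)),80): print(n,c,plane(m,[c],.102)[0])
delta([.433,.18,.2],90)
E
```

```text
t: 51.65
position: [0.4722, -0.2826, 0.0246]
ee_rot: [-0.544, 1.571, -0.544]
wrist_force: [-1.3, 1.2, 2.7]
gripper_width: 0.691
t: 51.9
position: [0.4721, -0.2826, 0.0244]
ee_rot: [2.69, 1.571, 2.69]
wrist_force: [-0.2, -0.1, -0.8]
gripper_width: 0.734
t: 52.28
position: [0.4721, -0.2826, 0.0245]
ee_rot: [-1.731, 1.571, -1.731]
wrist_force: [0.4, 0.3, -0.3]
gripper_width: 0.951
t: 52.9
position: [0.4722, -0.2826, 0.2369]
ee_rot: [-0.527, 1.569, -0.528]
wrist_force: [0.9, -0.6, 0.1]
gripper_width: 0.944
[249.8  83.6] [224, 56, 52, 58, 2272] [ 0.36720028 -0.28297142  0.07      ]
[249.9 182.5] [226, 157, 49, 50, 1822] [ 0.47307287 -0.28281103  0.07      ]
[ 76.2 174. ] [44, 158, 63, 34, 1836] [ 0.4628283 -0.4829711  0.07     ]
side [248.4 290.3] [ 0.47075252 -0.30090705  0.102     ]
side [204.1 302.5] [ 0.36838055 -0.30078466  0.102     ]
scene [52.4 10. ] [ 0.694359   -2.02961063  0.102     ]
scene [102.3  10.9] [ 0.45250858 -1.77565089  0.102     ]
scene [156.2  45.9] [ 0.3960754  -1.17330039  0.102     ]
scene [215.1  23.3] [ 0.00689035 -1.17033937  0.102     ]
scene [68.9 62.2] [ 0.84199236 -1.35050394  0.102     ]
scene [260. 133.] [ 0.3957364  -0.23870783  0.102     ]
scene [240.5 143.5] [ 0.50266035 -0.23702363  0.102     ]
scene [228.5 230.1] [0.81162154 0.11179901 0.102     ]
scene [319.5 245.2] [0.59706392 0.36758312 0.102     ]
t 53.05 p [ 0.4729 -0.283   0.2368] yaw 90.0 toolx [ 0.003 -0.002 -1.   ] F [ 0.9  0.  -0.1] w 0.949
 turn -0.010104710962181684 shift now [ 35.7 463.1 -40.1] shift after turn [ 35.7 463.1 -40. ]
```

View pics/w23.png

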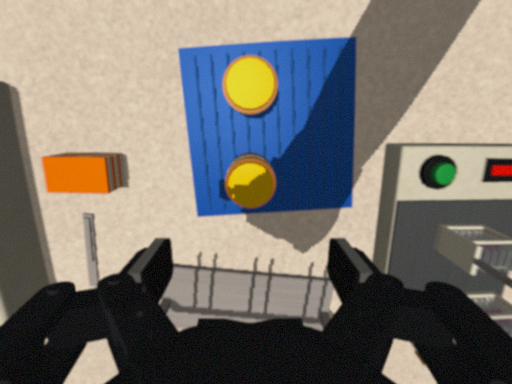

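View pics/side23.png

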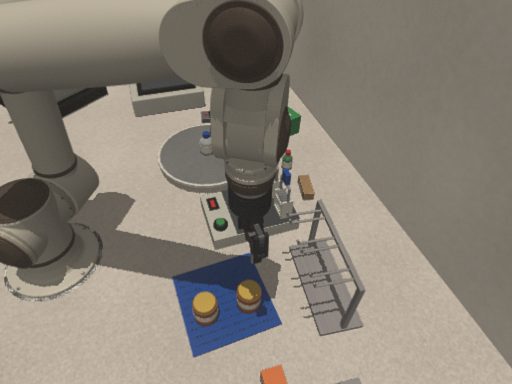

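Both placed jars stand well inside the mat, at (250,84) and (250,183) in the wrist view. The third is near (0.60,0.365), so I'll go and look.

```bash
python3 -m creep '-10 40 -10 0;-10 55 -10 0;0 60 -10 0;0 60 0 0;0 60 0 0'; python3 -m creep '0 60 0 0;0 60 0 0;0 60 10 0;0 50 20 0;0 40 20 0'; python3 -m creep '0 30 20 0;0 20 20 0;0 0 0 0;0 0 0 0' 1; python3 - <<'E'
from h import *
for k in range(2):
    M=model("wrist")
    rgb=bot.get_image("wrist");cv2.imwrite(f"pics/w24_{k}.png",rgb[:,:,::-1])
    for c,s in blobs(mask(rgb,(15,120,60),(30,255,255)),100): print(c,list(map(int,s)),plane(M,[c],.104)[0])
    delta([.58,.35,.2],90)
D=model("side");im=bot.get_image("side");cv2.imwrite("pics/side24.png",im[:,:,::-1])
for c,s in blobs(mask(im,(15,120,60),(30,255,255)),80): print(c,plane(D,[c],.102)[0])
E
```

```text
t: 53.68
position: [0.4414, -0.0058, 0.2533]
ee_rot: [3.113, 1.57, 3.112]
wrist_force: [1.8, 0.4, -0.7]
gripper_width: 0.951
t: 54.3
position: [0.492, 0.2646, 0.253]
ee_rot: [-2.639, 1.569, -2.638]
wrist_force: [-0.4, -0.8, 0.1]
gripper_width: 0.954
t: 54.8
position: [0.5317, 0.312, 0.2536]
ee_rot: [-2.591, 1.569, -2.591]
wrist_force: [-0.2, 0.4, 0.7]
gripper_width: 0.995
[289.  233.1] [265, 207, 49, 51, 1831] [0.58686144 0.35600092 0.104     ]
t 54.85 p [0.5317 0.3118 0.2542] yaw 90.0 toolx [-0.001 -0.    -1.   ] F [0.3 0.2 0.1] w 1.003
 turn -0.026071416324612073 shift now [54.1 38.2 48.3] shift after turn [54.1 38.2 48.3]
[289.2 232.6] [265, 207, 50, 50, 1829] [0.58662743 0.35619392 0.104     ]
t 54.9 p [0.5317 0.3118 0.2546] yaw 90.0 toolx [-0. -0. -1.] F [-0.8 -0.2 -0.1] w 1.003
 turn -0.03514897222196112 shift now [54.6 38.3 48.3] shift after turn [54.6 38.2 48.3]
[226.3 123.5] [0.59281225 0.35454656 0.102     ]
[248.5 290.1] [ 0.47111975 -0.30049567  0.102     ]
[204.  302.5] [ 0.36816988 -0.30072071  0.102     ]
```

View pics/w24_1.png

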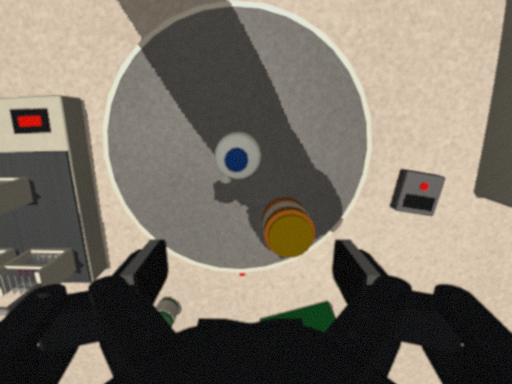

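The last jar is at (289,232) and the reagent at (237,155). The green box, at (300,315), stays beyond the gripper.

```bash
python3 -m creep '0 22 28 0;0 22 28 0;25 0 0 0;25 0 0 0;0 0 0 0'; python3 - <<'E'
from h import *
M=model("wrist")
rgb=bot.get_image("wrist");cv2.imwrite("pics/w25.png",rgb[:,:,::-1])
for c,s in blobs(mask(rgb,(15,120,60),(30,255,255)),100): print(c,list(map(int,s)),plane(M,[c],.104)[0])
delta([.588,.357,.058],90)
print('green box @.06',plane(M,[(284,310)],.06))
E
```

```text
t: 55.58
position: [0.5874, 0.3556, 0.2029]
ee_rot: [-2.596, 1.568, -2.596]
wrist_force: [0.0, -0.5, 0.7]
gripper_width: 0.999
[252.6 199.9] [222, 167, 62, 64, 2905] [0.58908764 0.35773157 0.104     ]
[  9.8 302.7] [1, 290, 24, 29, 314] [0.70287895 0.10005173 0.104     ]
t 55.62 p [0.5877 0.3558 0.2048] yaw 90.0 toolx [-0.001 -0.    -1.   ] F [0.3 0.1 0.5] w 0.998
 turn -0.030138010323028652 shift now [146.8   1.2   0.4] shift after turn [146.8   1.2   0.4]
green box @.06 [[0.73951414 0.39644146 0.06      ]]
```

View pics/w25.png

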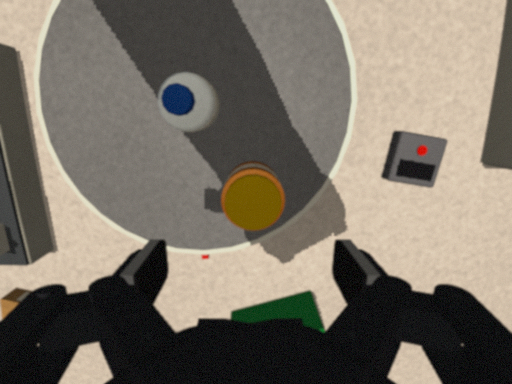

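The jar is at (253,200), centred, and the green box's edge is at least 90 mm beyond the gripper body. I'll descend.

```bash
python3 -m creep '35 2 0 0;45 0 1 0;35 0 0 0;20 0 0 0;11 0 0 0'; python3 -m creep '0 0 0 0;0 0 0 0' 0.78; python3 -m creep '0 0 0 0;0 0 0 0' 0.73;python3 -m creep '0 0 0 0;0 0 0 0' 0.71; python3 -m creep '0 0 0 0;0 0 0 0' 0.70; python3 -m creep '0 0 0 0;0 0 0 0' 0.692; python3 -m creep '0 0 0 0;0 0 0 0' 0.686;  python3 -m creep '-2 0 0 0;-4 0 0 0;-4 0 0 0;0 0 0 0'
```

```text
t: 56.25
position: [0.5895, 0.3585, 0.0591]
ee_rot: [0.546, 1.57, 0.546]
wrist_force: [-0.8, 1.3, 0.7]
gripper_width: 0.999
t: 56.5
position: [0.5899, 0.3588, 0.0602]
ee_rot: [0.542, 1.569, 0.541]
wrist_force: [-0.3, 1.0, -0.1]
gripper_width: 0.779
t: 56.75
position: [0.5895, 0.3586, 0.0592]
ee_rot: [0.523, 1.57, 0.523]
wrist_force: [-1.0, -0.0, 0.3]
gripper_width: 0.727
t: 57.0
position: [0.5892, 0.3584, 0.0586]
ee_rot: [2.185, 1.571, 2.184]
wrist_force: [0.2, -0.2, 0.3]
gripper_width: 0.712
t: 57.25
position: [0.5892, 0.3584, 0.0585]
ee_rot: [-2.495, 1.571, -2.496]
wrist_force: [-0.2, -0.1, 0.9]
gripper_width: 0.704
t: 57.5
position: [0.5892, 0.3584, 0.0586]
ee_rot: [-0.393, 1.571, -0.393]
wrist_force: [-0.5, 0.1, 1.0]
gripper_width: 0.697
t: 57.75
position: [0.5892, 0.3584, 0.0587]
ee_rot: [-0.136, 1.571, -0.137]
wrist_force: [-1.0, -0.2, 2.3]
gripper_width: 0.69
t: 58.25
position: [0.5894, 0.3586, 0.069]
ee_rot: [0.575, 1.57, 0.575]
wrist_force: [-0.3, -0.0, -2.5]
gripper_width: 0.689
```

```bash
python3 -m creep '-10 0 0 0;-25 0 0 0;-35 0 0 0;-35 0 0 0;-20 0 0 0' 0.684; python3 -m creep '0 -10 -15 0;0 -25 -25 0;0 -35 -35 0;0 -35 -40 0;0 -35 -40 0'; python3 -m creep '0 -40 -30 0;0 -45 -15 0;0 -50 0 0;0 -50 0 0;0 -50 0 0'; python3 - <<'E'
from h import *
delta([.42,-.195,.04],90)
cv2.imwrite("pics/w26.png",bot.get_image("wrist")[:,:,::-1])
E
```

```text
t: 58.88
position: [0.5895, 0.3586, 0.1966]
ee_rot: [0.556, 1.568, 0.556]
wrist_force: [0.5, -0.3, -1.6]
gripper_width: 0.69
t: 59.5
position: [0.4329, 0.2174, 0.1942]
ee_rot: [0.435, 1.57, 0.434]
wrist_force: [-0.2, -0.6, -1.4]
gripper_width: 0.695
t: 60.12
position: [0.3889, -0.018, 0.1946]
ee_rot: [-0.038, 1.569, -0.038]
wrist_force: [0.8, -0.0, -1.7]
gripper_width: 0.693
t 60.12 p [ 0.3889 -0.018   0.1946] yaw 90.0 toolx [ 0.002 -0.    -1.   ] F [ 0.8 -0.  -1.7] w 0.693
 turn 0.009386740421902573 shift now [ 154.6 -177.    30.8] shift after turn [ 154.6 -177.    30.8]
```

View pics/w26.png

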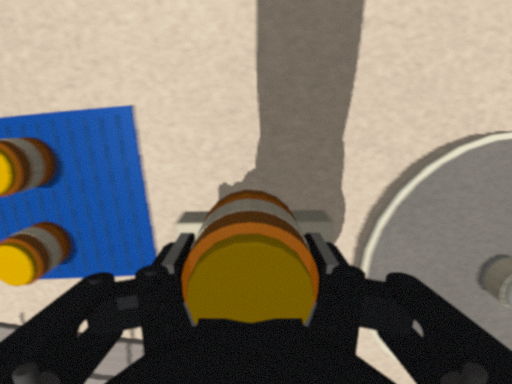

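```bash
python3 -m creep '0 -40 5 0;0 -45 8 0;0 -40 8 0;0 -30 6 0;0 -15 4 0'; python3 -m creep '30 0 0 0;40 0 0 0;40 0 0 0;30 0 0 0;12 0 0 0'; python3 -c "
from h import *
delta([.42,-.188,.0265],90)"
```

```text
t: 60.8
position: [0.4201, -0.1878, 0.194]
ee_rot: [-0.453, 1.57, -0.454]
wrist_force: [0.1, 1.7, -1.4]
gripper_width: 0.688
t: 61.42
position: [0.4194, -0.1857, 0.0404]
ee_rot: [2.643, 1.569, 2.643]
wrist_force: [-0.1, -0.3, -1.1]
gripper_width: 0.687
t 61.42 p [ 0.4194 -0.1857  0.0404] yaw 90.0 toolx [-0.002  0.001 -1.   ] F [-0.1 -0.3 -1.1] w 0.687
 turn 0.0221825690746158 shift now [13.9 -2.3  0.6] shift after turn [13.9 -2.3  0.6]
```

```bash
python3 -m creep '6 -1 0 0;4 0 0 0;2 0 0 0;0 0 0 0'; python3 -m creep '1.5 0 0 0;0 0 0 0'; python3 -m creep '1 0 0 0;0 0 0 0'; python3 -m creep '1 0 0 0;0 0 0 0'
```

```text
t: 61.92
position: [0.4203, -0.1876, 0.03]
ee_rot: [-0.413, 1.57, -0.414]
wrist_force: [-0.4, -0.3, -1.4]
gripper_width: 0.691
t: 62.18
position: [0.4201, -0.1875, 0.0281]
ee_rot: [-0.107, 1.571, -0.107]
wrist_force: [0.2, -0.0, -0.7]
gripper_width: 0.69
t: 62.42
position: [0.42, -0.1875, 0.027]
ee_rot: [2.691, 1.571, 2.691]
wrist_force: [-0.2, 0.2, -2.0]
gripper_width: 0.691
t: 62.68
position: [0.42, -0.1875, 0.0259]
ee_rot: [2.644, 1.571, 2.643]
wrist_force: [-1.1, 0.1, -1.6]
gripper_width: 0.689
```

```bash
python3 -m creep '1 0 0 0;0 0 0 0'; python3 -m creep '0.7 0 0 0;0 0 0 0'; python3 -m creep '0.5 0 0 0;0 0 0 0'
```

```text
t: 62.92
position: [0.42, -0.1875, 0.0249]
ee_rot: [2.945, 1.571, 2.944]
wrist_force: [-0.1, -0.5, -1.2]
gripper_width: 0.693
t: 63.18
position: [0.4201, -0.1876, 0.0246]
ee_rot: [-0.381, 1.571, -0.381]
wrist_force: [-2.5, 0.4, 3.3]
gripper_width: 0.692
t: 63.42
position: [0.4202, -0.1875, 0.0246]
ee_rot: [-0.314, 1.57, -0.314]
wrist_force: [-4.3, 1.6, 8.9]
gripper_width: 0.691
```

```bash
python3 -m creep '-1 0 0 0;0 0 0 0'; python3 -m creep '0 0 0 0;0 0 0 0' 0.73; python3 -m creep '0 0 0 0;0 0 0 0;0 0 0 0' 0.88; python3 -m creep '-30 0 0 0;-40 0 0 0;-50 0 0 0;-50 0 0 0;-50 0 0 0' ; python3 -m creep '-40 0 0 0;-40 0 -30 0;-20 0 -30 0;0 0 0 0;0 0 0 0'; python3 - <<'E'
from h import *
M=model("wrist")
rgb=bot.get_image("wrist");cv2.imwrite("pics/w27.png",rgb[:,:,::-1])
for c,s in blobs(mask(rgb,(15,120,60),(30,255,255)),100): print(c,list(map(int,s)),plane(M,[c],.07)[0])
for n in("side","scene"): cv2.imwrite(f"pics/{n}27.png",bot.get_image(n)[:,:,::-1])
mk=cv2.morphologyEx(mask(rgb,(105,130,40),(125,255,255)),cv2.MORPH_CLOSE,np.ones((5,5)))
print([(c,list(map(int,s))) for c,s in blobs(mk,100)])
delta([.42,-.188,.0265],90)
E
```

```text
t: 63.68
position: [0.4201, -0.1875, 0.0247]
ee_rot: [2.787, 1.571, 2.787]
wrist_force: [0.2, -0.1, -0.1]
gripper_width: 0.688
t: 63.92
position: [0.4202, -0.1876, 0.0249]
ee_rot: [-0.503, 1.571, -0.503]
wrist_force: [0.1, -0.4, -0.1]
gripper_width: 0.729
t: 64.3
position: [0.4201, -0.1875, 0.0249]
ee_rot: [-0.139, 1.571, -0.139]
wrist_force: [0.1, 0.6, -0.9]
gripper_width: 0.881
t: 64.92
position: [0.4199, -0.1875, 0.2466]
ee_rot: [-0.514, 1.57, -0.514]
wrist_force: [0.5, -0.5, 0.1]
gripper_width: 0.882
t: 65.55
position: [0.3605, -0.1876, 0.3443]
ee_rot: [1.878, 1.571, 1.878]
wrist_force: [0.2, -1.3, 0.1]
gripper_width: 0.88
[188.3 170.3] [170, 151, 39, 38, 1039] [ 0.36544902 -0.28120322  0.07      ]
[249.8 203.8] [233, 185, 35, 37, 960] [ 0.41850989 -0.1877526   0.07      ]
[192.2 235.1] [176, 217, 34, 35, 875] [ 0.47146417 -0.28105953  0.07      ]
[(array([213.9, 183.7]), [144, 129, 131, 121, 9565]), (array([400.6, 375.7]), [389, 367, 27, 17, 337])]
t 65.7 p [ 0.3605 -0.1874  0.3438] yaw 90.0 toolx [-0.002  0.001 -1.   ] F [-0.3  0.2 -0.6] w 0.88
 turn 0.010427471132814503 shift now [317.2  -0.9  60.1] shift after turn [317.2  -0.8  60.1]
```

View pics/w27.png

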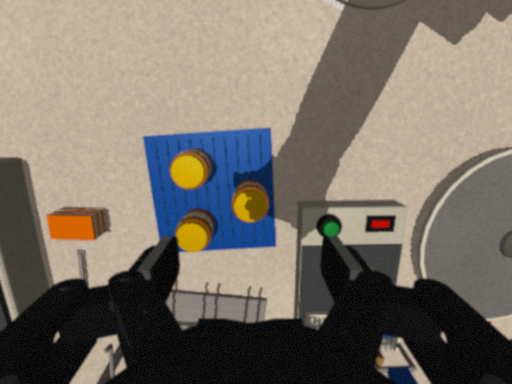

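View pics/side27.png

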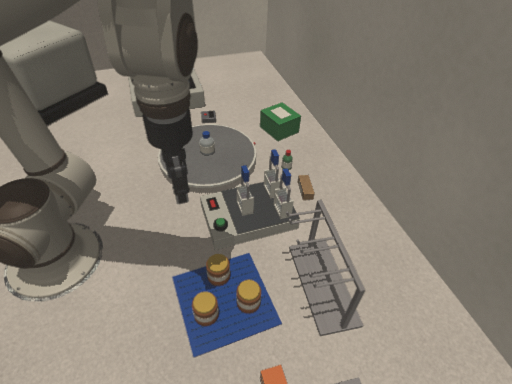

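View pics/scene27.png

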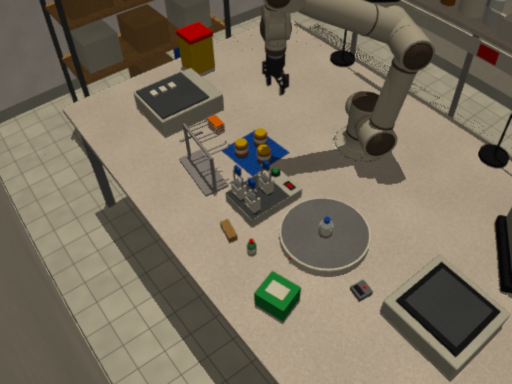

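```bash
python3 -c "
from rig import bot
print(bot.sign_off())"
```

```text
the job is handed in; nothing more can be done
None
```

I finished the job and handed it in at about 66 s of the 210 s allowed; the sign-off gives no verdict.

- **Racks:** all three are off the stand and standing upright on the warming plate. Each met the plate with about 6 to 9 N.
- **Start button:** I pressed it after all three racks were released. The force rose along the spring and then climbed sharply to about 26 N at a hard stop, so it was fully in. I could not read the button's travel directly.
- **Jars:** I found three jars on the turntable and moved all three. They stand on the mat at about (0.365, -0.281), (0.471, -0.281) and (0.419, -0.188), well inside its edges. I closed the fingers only just past first contact. The set-down forces were about 18, 11 and 10 N.
- **Final pictures:** all three views show the racks and jars upright, the reagent bottle alone at the middle of the turntable, and the bystanders apparently where they were. The gripper is clear of everything.

Two things did not match exactly:

- **Camera offset:** the scene and side cameras disagreed by about 8 mm in y, so I relied on the wrist camera for grasping and placing.
- **Turntable:** the platter turned while I placed the first jar, so I measured the other two jars again before taking them.

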